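# Lid a filled pastry tub and stack it in the gap in the row

### The job

Take the one filled tub out of the metal tray, where only its ends can be reached, and stand it on the wooden board; let go and fit the loose lid on it there so that it sits down flush all round. Then take the lidded tub again, now by its long sides because the gap has no room for fingers at the ends, and stack it in the gap in the row: on the single lidded tub between the two double stacks, all four feet down in the recesses of that lid. Keep the tub upright, set it down rather than drop it, and leave the other tubs, the jar and the tape where they are.

Things in the scene. Friction and masses are not known exactly. Their poses are not given: they have to be found in the camera images.
- tub: Filled open tub, white plastic, upright walls: 64 mm long (x) by 54 wide (y), rim 66 mm above the origin, walls 3.5 mm, about 0.22 kg; three small buns fixed in it, 12 mm or more under the rim. Four round corner feet, 8 mm across, 5 mm high, with rounded tips, at x = +-22, y = +-17 mm. Origin: middle of the underside, at the feet's tips; z up. Stands in any of the tray's three places.
- tray: Low metal tray, fixed, 205 mm (x) by 130 (y), rim 12 mm, floor 4 mm thick; origin under its middle. Three open tubs stand in it in a row along its x, long side to long side, 60 mm apart with 6 mm gaps: no room for a finger between them, only their short ends (towards the tray's +-y) can be gripped.
- lid: Its loose white lid, right way up on the board: 62 mm (x) by 52 (y), 12 mm high; under it a plug 5 mm deep (53.5 x 43.5, lower half 50 x 40 mm) that goes inside the tub's rim. Origin: middle of the plug's underside, 61 mm above the tub's origin when fitted; either way round. Top: four 12 x 12 mm corner recesses, 4 mm deep. Not clipped on: lift the lidded tub by the tub's sides, not by the lid.
- lid_tab (a point): Middle of the lid's top, 12 mm above its origin. At each short end of the lid (its +-x) a lift tab 26 mm wide and 7 mm high brings its length to 70 mm, 3 mm beyond the tub's end: take the lid end to end by its tabs. Its long sides are 1 mm inside the tub's, so once lidded the tub is gripped across its 54 mm.
- board: Light wooden board, fixed, 200 mm (x) by 240 (y), 12 mm thick; origin at the middle of its underside. The lid lies on its -y half (50 to 85 mm from the middle), the +y half is clear.
- base: The lower tub to stack on: a closed tub of the same outline and feet with the same lid on (tub and lid are one piece here), 73 mm high, about 0.26 kg, loose on a 4 mm cardboard sheet, its long side (x) along the row. Origin: middle of the underside at the feet's tips; z up.
- base_top (a point): Middle of the base tub's lid at the level of its recess floors, 69 mm above the base tub's origin; the lid's top is 4 mm higher. Axes as the base tub's. Recesses 12 x 12 mm, centred at x = +-22, y = +-17 mm: feet have 2 mm of play each way. The stacked tub's origin belongs here, its x along this x, either way round.
- empty_a: Empty open tub of the same shape in the tray row; 0.07 kg. Origin at the centre of the underside.
- empty_b: The other empty open tub in the tray row, alike.
- left_low: Closed tub beside the base tub on the +y side of the row, lower one of a double stack; its middle is 78 mm from the base tub's, leaving 8 mm between lid tabs (no room for a finger). Origin at the centre of the underside.
- left_high: Closed tub stacked on left_low; its top is 146 mm above the table, level with where the stacked tub's lid will be.
- right_low: As left_low, on the -y side.
- right_high: Closed tub stacked on right_low.
- jar: Glass jar with a steel cap, 60 mm across, 100 mm high, standing beyond the board. Origin at the centre of the underside.
- tape: Roll of packing tape lying flat, 68 mm across, 45 mm high, beyond the board. Origin at the centre of the underside.
There are look-alikes about, which are no part of the job. Of the things like the lid, leave any that is yellow; of the rest the smaller one is meant.

How it is judged:
By the outcome, as a careful person would: the job done as asked, in the order asked, and still so for the second after the job is handed in, with the robot touching nothing.
It also fails if it takes over 67 s, if anything falls off the work surface, if the arm or the gripper's body presses on something with over 40 N, if the wrist force passes 120 N, or if a joint passes its speed limit or range.

### The arm

A 6-joint arm with a two-finger parallel gripper is mounted at the origin on the work surface. World frame = base frame: x ahead of the robot, y to its left, z up, the work surface at z = 0. Lengths are in m, angles in degrees, forces in N, time in s.
With the tool pointing down it reaches from about 0.275 to 0.725 m from the base axis. Payload 15.9 kg.
Tool frame: the origin (TCP) lies at the very end of the fingers, on their centre line; the grasp point (between the pads) lies 19 mm behind it (env.pinch_z is the distance from the TCP to the grasp point, in m); x points along the fingers, y is the direction in which the jaws open and shut, and the axes are right-handed (so a half turn about x gives the same grasp; the last joint's range is limited). The gripper opens to 85 mm and grips with 20 to 120 N. Pads are 22 mm wide; open, the fingers measure 114 mm over their backs; the gripper's body (76 mm by 85 mm) begins 54 mm behind the grasp point. The pads swing forward as they close: fully open they stand 13 mm farther back than shut.
Start: joints at [-68.755, 12.198, -1.971, 75.831, 0, 90], TCP at [0.181, -0.466, 0.231] pointing down, gripper open.
Joint ranges: [-170.91, 170.91], [-42.67, 98.43], [-65.05, 77.54], [-120.47, 116.71], [-90, 82.35], [-180, 180]. Speed limits (degrees/s): [108.29, 108.29, 136.94, 147.25, 180, 180].

### API

Orientations are given as [roll, pitch, yaw] about the fixed x, y, z axes, in that order (R = Rz(yaw) Ry(pitch) Rx(roll)).
In Python, from workcell import env, imaging gives the robot as it stands. The module is installed in compiled form; this text tells all that it offers.
- The arm moves only by the shell command python3 -m crank 'ROWS' [OPENING]. ROWS is JSON, a list of rows, each a list of 6 numbers: the shift along the tool's x, y, z in m, then the turn, a rotation vector about the tool's x, y, z in units of 8 degrees (1.0 is 8 degrees). A call has 1 to 20 rows; each row shifts and turns the commanded pose from where the row before left it, along the tool's axes as they then stand; what a row does not reach is not made up. A row lasts 1/8 s, in which the tool goes at most 62.5 mm and 10.7 degrees, less where a joint would pass 70% of its speed; a pose out of reach is approached as far as the arm can. A call with a gripper value outside its range is refused whole. OPENING is the opening in per cent of the stroke, from 0 (shut) to 100 (fully open), set as the call begins (- or left out, the last holds). The fingers move at their own pace and stop on an object; the grip force is fixed at half the most. Time passes only in rows, so rows that do not move let the fingers close. It gives the time, the measured TCP pose, the force and the opening at its end, in the units of the state.
- env.observe(): the state, without advancing time (a new reading comes with each control period).
- imaging.read_camera(name): name is "side" or "top" or "wrist"; returns the picture (400x640x3 uint8, blue, green, red); there is no depth.
- imaging.camera_params(name): a dict with "fx", "fy", "cx", "cy" (pixels), "R" (3x3) and "t" (3): a world point X has camera coordinates R X + t; the wrist camera has in their place "T_tool_cam" (4x4, takes a point from camera to tool coordinates, whose origin is the TCP and whose axes are the tool frame's). Camera axes: x right, y down, z forward; pixel columns grow to the right and rows downward; lengths in m; the calibration is good to about 2 mm. A picture is of the moment at which its call begins: read the wrist's pose just before it. camera_params takes no time and is no camera call.
- env.sign_off(): hands the job in, once; it reports no verdict.
The state is a dict: "time": time; "joint_pos": joint angles; "dq": joint speeds; "effort": joint torques, N m; "ee_pos": TCP position; "eef_rot": TCP orientation; "wrist_force": force on the tool from outside, world axes, zero at the start; "ft_torque": the same for the moment, N m; "grip_width": finger opening in m.
Only numpy, scipy, OpenCV 4.12 (cv2) and the standard library are available. Lean on these libraries where they do the work, as an engineer would, in place of code of your own. Each camera call takes 0.05 s, during which the arm holds its last target.

## Working session

There is one attempt and no reset: what is moved stays moved. The work goes in short steps, Python scripts to look and compute and a shell command to move; the robot and the scene stay as the last step left them, time stands still between calls to the robot, and variables do not carry over. Pictures are saved under pics/ and viewed, and the job is handed in when it is done.

```bash
mkdir -p pics; ls
python3 - <<'E'
from workcell import env, imaging
import cv2,json
print(env.observe(), env.pinch_z)
for n in ["side","top","wrist"]:
    cv2.imwrite(f"pics/{n}0.png",imaging.read_camera(n))
    p=imaging.camera_params(n); print(n,{k:(v.tolist() if hasattr(v,'tolist') else v) for k,v in p.items()})
E
```

```text
pics
{'time': 0.0, 'joint_pos': array([-6.87536988e+01,  1.22261472e+01, -2.00729004e+00,  7.58301712e+01,
        7.02071428e-04,  9.00036196e+01]), 'dq': array([-0.00900528,  0.08054222, -0.04485602, -0.05517521, -0.11742919,
       -0.01184337]), 'effort': array([-3.49894101e-03, -6.86162496e+01,  4.87116694e+01,  1.74922461e-02,
       -2.92291861e-04,  1.44021720e-05]), 'ee_pos': array([ 0.18107539, -0.46571292,  0.23081101]), 'eef_rot': array([-90.62874996,  89.93638762, 110.61393128]), 'wrist_force': array([ 0.85566809,  0.04248101, -0.78963694]), 'ft_torque': array([-0.01667987,  0.01162496,  0.01613041]), 'grip_width': 0.08529891160506642} 0.0187
side {'fx': 400.5900084378796, 'fy': 400.5900084378796, 'cx': 319.2473638190568, 'cy': 197.37628399506528, 'R': [[-0.9286954095731804, -0.37083936490166586, -0.0017325348573756533], [-0.2851583750110267, 0.7170951660479284, -0.6359710873866551], [0.23708550651352267, -0.5901293826526713, -0.7717109396213089]], 't': [0.5015837349681516, 0.1707195184499198, 0.9256034203714701]}
top {'fx': 368.0659362329519, 'fy': 368.0659362329519, 'cx': 313.09678288110206, 'cy': 199.46348305486083, 'R': [[0.012834018664752334, -0.9998611041538105, -0.01063298477548351], [-0.9980359448158908, -0.012157072802372066, -0.061452896077644516], [0.061315094555620966, 0.011400788621876249, -0.9980533458680625]], 't': [0.045209760505564245, 0.5101315401310831, 1.0868737871178218]}
wrist {'fx': 341.16280766478155, 'fy': 341.16280766478155, 'cx': 320.9334970866212, 'cy': 196.23636176013744, 'T_tool_cam': [[0.0004637455482452128, -0.2926658967266444, 0.9562146505012643, -0.14211845233530568], [0.9999996090703418, -0.0005841741006520578, -0.000663776907865216, 0.0007169922372783355], [0.0007528606974537345, 0.956214584512184, 0.29266551140672686, -0.07423338604819688], [0.0, 0.0, 0.0, 1.0]]}
```

View pics/top0.png

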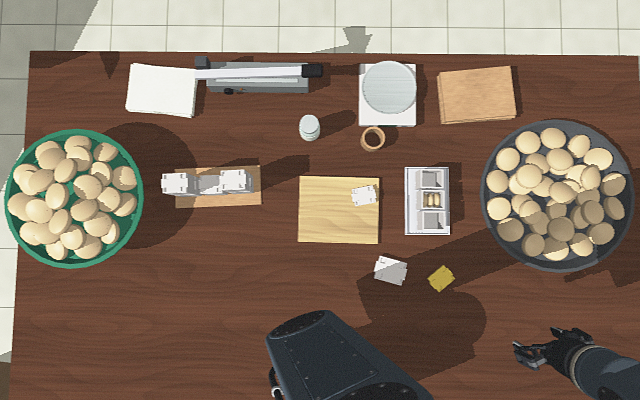

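View pics/side0.png

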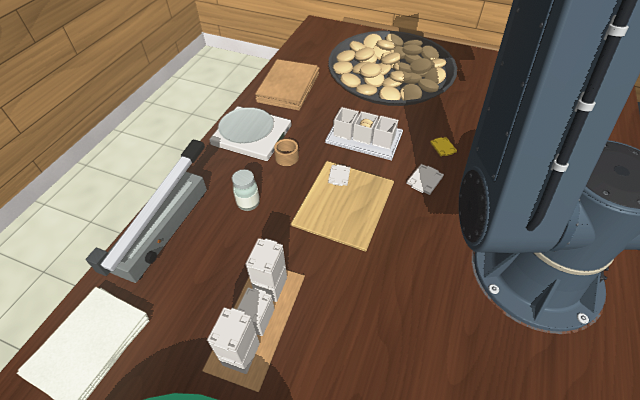

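View pics/wrist0.png

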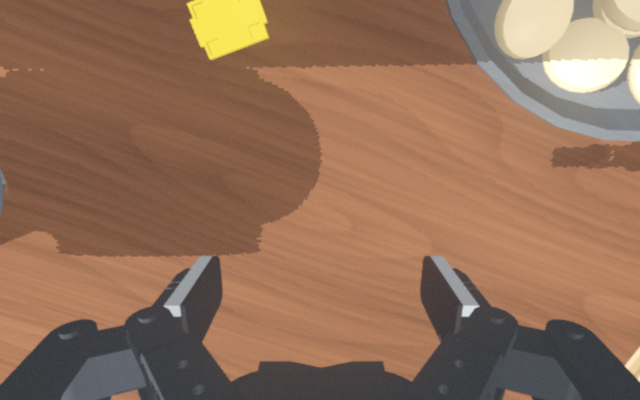

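```bash
cat > h.py <<'E'
import numpy as np,cv2
from scipy.spatial.transform import Rotation as Ro
from workcell import env, imaging
def cam(name,o=None):
    p=imaging.camera_params(name)
    if name!='wrist': return p,np.array(p['R']),np.array(p['t'])
    T=np.eye(4);T[:3,:3]=Ro.from_euler('xyz',o['eef_rot'],degrees=True).as_matrix();T[:3,3]=o['ee_pos']
    W=np.linalg.inv(T@np.array(p['T_tool_cam']));return p,W[:3,:3],W[:3,3]
def ray(name,uv,z,o=None):
    p,R,t=cam(name,o); out=[]
    for u,v in np.atleast_2d(uv):
        d=R.T@np.array([(u-p['cx'])/p['fx'],(v-p['cy'])/p['fy'],1]);c=-R.T@t
        out.append(c+d*(z-c[2])/d[2])
    return np.array(out)
def proj(name,X,o=None):
    p,R,t=cam(name,o);q=np.atleast_2d(X)@R.T+t
    return np.c_[q[:,0]/q[:,2]*p['fx']+p['cx'],q[:,1]/q[:,2]*p['fy']+p['cy']]
def obj_pts(name):pass
E
python3 - <<'E'
import cv2
a=cv2.imread('pics/top0.png')
def c(n,x0,y0,x1,y1,s): cv2.imwrite(f'pics/{n}.png',cv2.resize(a[y0:y1,x0:x1],None,fx=s,fy=s,interpolation=cv2.INTER_CUBIC))
c('c1',340,155,470,300,4); c('c2',150,155,280,220,6)
E
```

```text
(no output)
```

View pics/c1.png

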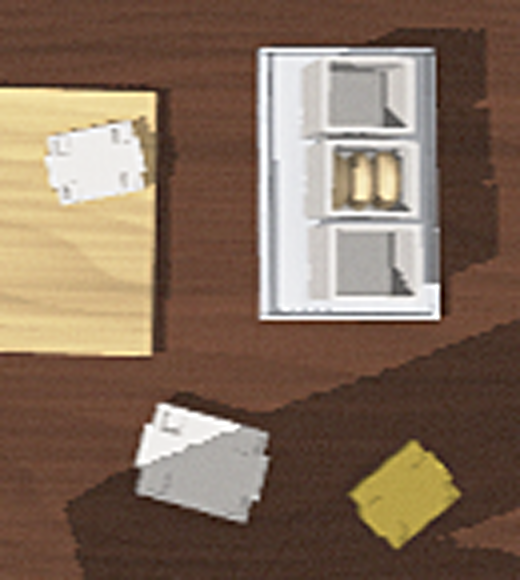

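View pics/c2.png

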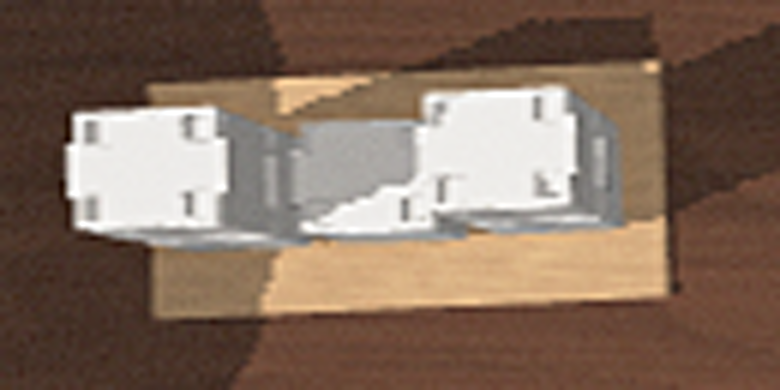

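Run:
```python
from h import *
np.set_printoptions(precision=4,suppress=True)
print('tub rim',ray('top',[(433.5,200)],.070))
print('lid',ray('top',[(340+96/4,155+162/4)],.024))
print('lid tab ends',ray('top',[(340+47/4,155+168/4),(340+145/4,155+157/4)],.020))
f=lambda x,y:(150+x/6,155+y/6)
print('L,R high',ray('top',[f(147,168),f(498,147)],.146))
print('board corners',ray('top',[(299,177),(379,178),(378,244),(298,241)],.012))
print('tray corners',ray('top',[(340+x/4,155+y/4) for x,y in [(259,47),(435,47),(440,319),(259,319)]],.012))
o=env.observe();print(o['ee_pos'],Ro.from_euler('xyz',o['eef_rot'],degrees=True).as_matrix())
```

```text
tub rim [[ 0.5088 -0.2909  0.07  ]]
lid [[ 0.5227 -0.0996  0.024 ]]
lid tab ends [[ 0.518  -0.0637  0.02  ]
 [ 0.5271 -0.1366  0.02  ]]
L,R high [[0.5409 0.4193 0.146 ]
 [0.5521 0.2636 0.146 ]]
board corners [[ 0.5772  0.0951  0.012 ]
 [ 0.577  -0.146   0.012 ]
 [ 0.3792 -0.1434  0.012 ]
 [ 0.3849  0.0951  0.012 ]]
tray corners [[ 0.612  -0.2235  0.012 ]
 [ 0.6134 -0.3556  0.012 ]
 [ 0.4095 -0.3573  0.012 ]
 [ 0.4077 -0.223   0.012 ]]
[ 0.1811 -0.4658  0.2309] [[-0.0003  0.3624 -0.932 ]
 [ 0.0008 -0.932  -0.3624]
 [-1.     -0.0009 -0.    ]]
```

```bash
python3 -m crank '[[0,0,0,1.3,0,0],[0,0,0,1.3,0,0],[0,-0.022,-0.041,0,0,0],[0,-0.022,-0.041,0,0,0],[0,-0.022,-0.041,0,0,0],[0,-0.022,-0.041,0,0,0],[0,-0.022,-0.041,0,0,0],[0,-0.022,-0.041,0,0,0],[0,-0.022,-0.041,0,0,0],[0,-0.022,-0.041,0,0,0],[0,0,0,0,0,0],[0,0,0,0,0,0]]' 100
cat > snap.py <<'E'
from h import *
import sys,pickle
n,c=sys.argv[1:3]
o=env.observe();a=imaging.read_camera(c);cv2.imwrite(f'pics/{n}.png',a);pickle.dump((o,a),open(f'{n}.pkl','wb'))
print(o['time'],o['ee_pos'],o['eef_rot'],o['grip_width'],o['wrist_force'])
E
python3 snap.py w1 wrist
```

```text
time: 1.65
ee_pos: [0.5074, -0.2875, 0.231]
eef_rot: [-12.9, 90.0, 167.6]
wrist_force: [-0.4, -0.0, -0.8]
grip_width: 0.0856
1.65 [ 0.50743835 -0.28750092  0.23098259] [-12.85612832  89.95384479 167.6053637 ] 0.085552633707647 [-0.40553739 -0.0213097  -0.8209036 ]
```

View pics/w1.png

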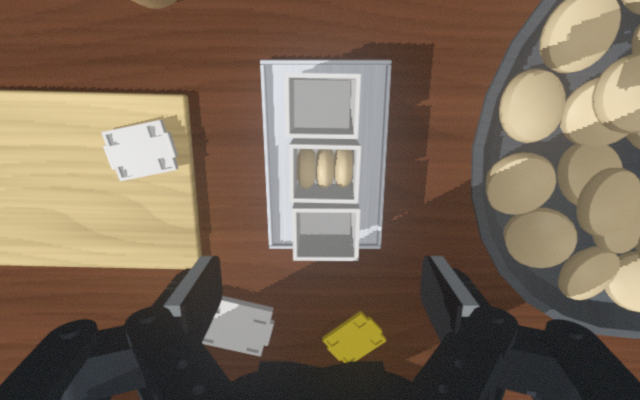

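Run:
```python
import cv2,numpy as np
a=cv2.imread('pics/w1.png')
A=cv2.resize(a[135:215,280:370],None,fx=6,fy=6,interpolation=cv2.INTER_CUBIC)
B=cv2.resize(a[110:190,95:185],None,fx=6,fy=6,interpolation=cv2.INTER_CUBIC)[:, :250*6]
cv2.imwrite('pics/w1a.png',A);cv2.imwrite('pics/w1b.png',B)
```

```text
(no output)
```

View pics/w1a.png

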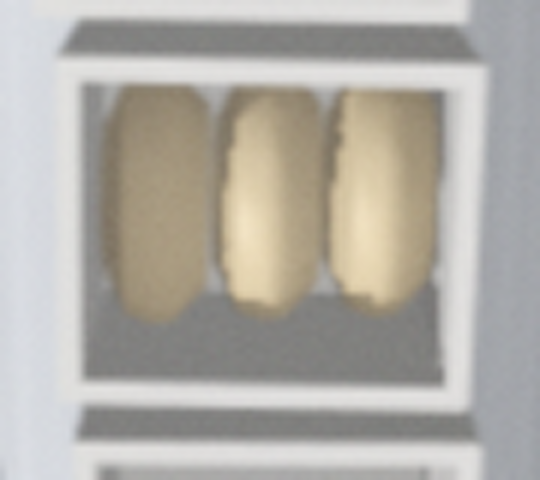

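View pics/w1b.png

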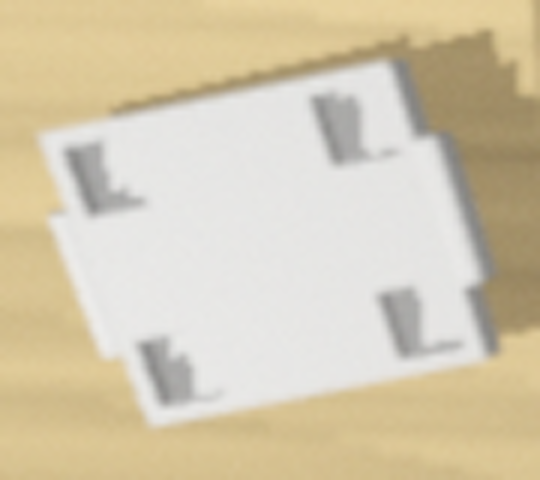

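```bash
cat >> h.py <<'E'
def fit(p,L,W):
    # p: TL,TR,BR,BL ; long axis TL->TR
    c=p.mean(0); d=(p[1]-p[0]+p[2]-p[3])/2; s=(p[3]-p[0]+p[2]-p[1])/2
    print('ctr',c.round(4),'len',np.linalg.norm(d).round(4),'wid',np.linalg.norm(s).round(4),'yaw long',np.degrees(np.arctan2(d[1],d[0])).round(2),'yaw short',np.degrees(np.arctan2(s[1],s[0])).round(2))
E
python3 - <<'E'
from h import *
import pickle
o,a=pickle.load(open('w1.pkl','rb'))
k=lambda P,x,y:[(x+u/6-.42,y+v/6-.42) for u,v in P]
fit(ray('wrist',k([(58,55),(490,62),(470,412),(65,408)],280,135),.070,o),64,54)
fit(ray('wrist',k([(38,132),(392,58),(482,362),(150,428)],95,110),.024,o),62,52)
fit(ray('wrist',[(261.5,61),(390.5,61),(380.5,247.5),(269,247.5)],.012,o),62,52)
E
```

```text
ctr [ 0.5099 -0.2915  0.07  ] len 0.0635 wid 0.0547 yaw long -90.33 yaw short 179.56
ctr [ 0.5222 -0.1006  0.024 ] len 0.0619 wid 0.0525 yaw long -78.35 yaw short -169.45
ctr [ 0.5099 -0.2927  0.012 ] len 0.1284 wid 0.2019 yaw long -89.57 yaw short -179.74
```

```bash
python3 -m crank '[[0.03,0.004,-0.0026,0.1,0,0],[0.04,0,0,0,0,0],[0.04,0,0,0,0,0],[0.04,0,0,0,0,0],[0.036,0,0,0,0,0],[0.02,0,0,0,0,0],[0,0,0,0,0,0],[0,0,0,0,0,0]]' 100; python3 snap.py w2 wrist;  python3 snap.py s2 side
```

```text
time: 2.7
ee_pos: [0.5106, -0.2922, 0.0265]
eef_rot: [150.0, 89.9, -30.4]
wrist_force: [0.1, 0.3, 0.8]
grip_width: 0.0849
2.7 [ 0.51055815 -0.29217581  0.0265324 ] [149.95245587  89.92172405 -30.4486262 ] 0.08490452684798347 [0.10302971 0.2974935  0.7871734 ]
2.75 [ 0.51081644 -0.29215077  0.02664774] [149.92342899  89.89693671 -30.46681936] 0.08506223507405361 [-0.60047959 -0.50187213  0.30391885]
```

View pics/w2.png

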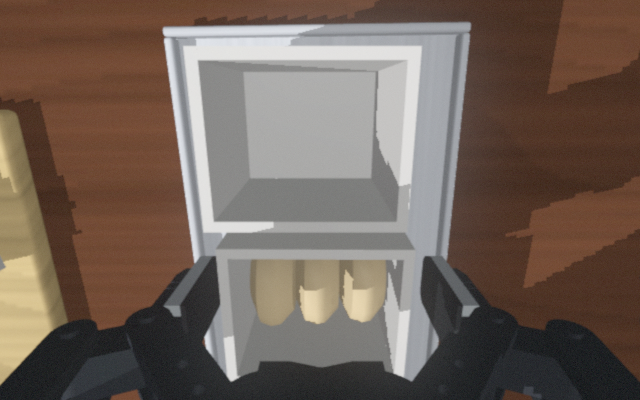

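View pics/s2.png

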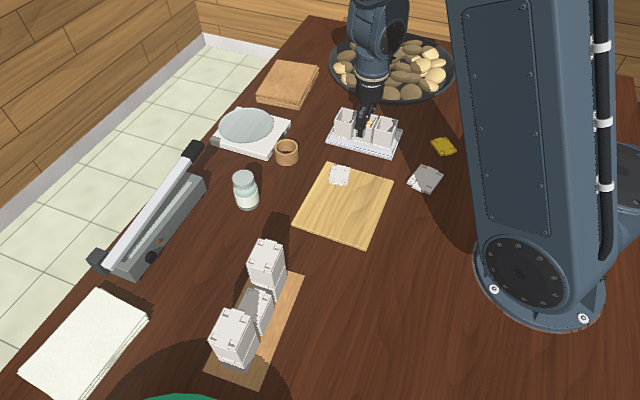

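The fingers straddle the filled tub's ends at (195,285) and (450,285), with clearance on both sides. Closing.

```bash
python3 -m crank '[[0,0,0,0,0,0],[0,0,0,0,0,0],[0,0,0,0,0,0],[0,0,0,0,0,0],[0,0,0,0,0,0],[0,0,0,0,0,0]]' 0
```

```text
time: 3.55
ee_pos: [0.5109, -0.2917, 0.0261]
eef_rot: [147.5, 89.9, -32.8]
wrist_force: [-0.9, 1.0, 7.4]
grip_width: 0.0635
```

```bash
python3 -m crank '[[-0.01,0,0,0,0,0],[-0.02,0,0,0,0,0],[-0.03,0,0,0,0,0],[-0.03,0,0,0,0,0],[-0.03,0,0,0,0,0],[0,0,0,0,0,0],[0,0,0,0,0,0]]'; python3 snap.py w3 wrist;  python3 snap.py s3 side
python3 - <<'E'
import cv2
a=cv2.imread('pics/s3.png');cv2.imwrite('pics/s3c.png',cv2.resize(a[60:180,300:460],None,fx=5,fy=5))
E
```

```text
time: 4.42
ee_pos: [0.5101, -0.2912, 0.1446]
eef_rot: [-29.5, 89.9, 150.1]
wrist_force: [-0.4, 0.3, -2.4]
grip_width: 0.0635
4.425 [ 0.51006769 -0.29121226  0.1445731 ] [-29.51141226  89.94511477 150.13627439] 0.06345955986038677 [-0.3981138   0.34898781 -2.37122082]
4.475 [ 0.50985049 -0.2910817   0.14418704] [-30.27988828  89.89942574 149.36624581] 0.06310200830515655 [ 0.01112753  0.83074999 -2.46753009]
```

View pics/s3c.png

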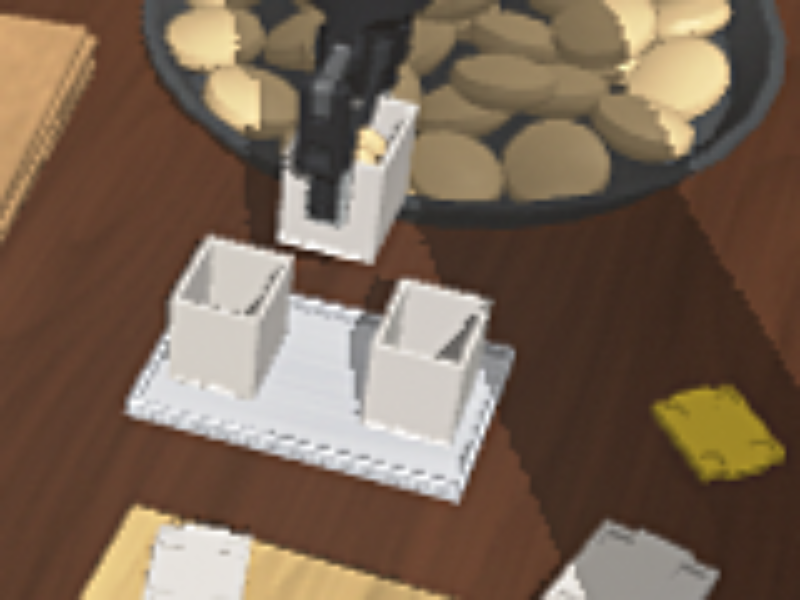

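View pics/w3.png

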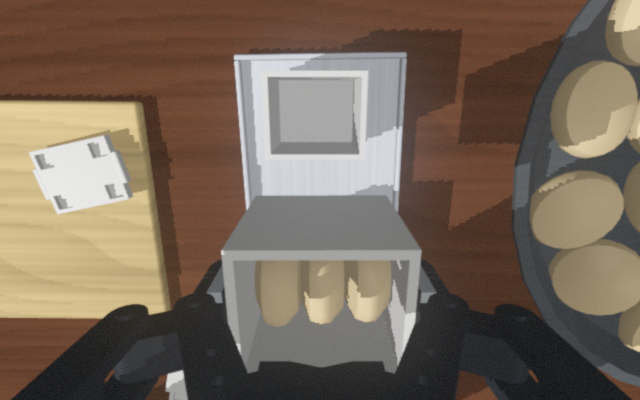

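Held upright, with 2.4 N on the wrist. The neighbours at (230,315) and (430,360) are still standing. Carrying it to the board's clear half.

```bash
python3 -m crank '[[0,-0.02,0.002,0,0,0],[0,-0.044,0.004,0,0,0],[0,-0.05,0.005,0,0,0],[0,-0.05,0.005,0,0,0],[0,-0.05,0.005,0,0,0],[0,-0.05,0.005,0,0,0],[0,-0.042,0.004,0,0,0],[0.01,-0.02,0,0,0,0],[0.03,0,0,0,0,0],[0.03,0,0,0,0,0],[0.025,0,0,0,0,0],[0.006,0,0,0,0,0],[0,0,0,0,0,0],[0,0,0,0,0,0]]'
cat > st.py <<'E'
from h import *
o=env.observe();R=Ro.from_euler('xyz',o['eef_rot'],degrees=True).as_matrix()
np.set_printoptions(precision=4,suppress=True)
print(o['time'],'pos',o['ee_pos'],'tooly yaw',np.degrees(np.arctan2(R[1,1],R[0,1])).round(2),'toolx',R[:,0],'F',o['wrist_force'],'w',o['grip_width'],'q',o['joint_pos'])
E
python3 st.py
```

```text
time: 6.28
ee_pos: [0.483, 0.0158, 0.0453]
eef_rot: [-94.1, 89.0, 87.2]
wrist_force: [0.5, -0.5, -2.4]
grip_width: 0.0632
6.275 pos [0.483  0.0158 0.0453] tooly yaw -88.77 toolx [ 0.0009  0.0172 -0.9999] F [ 0.5485 -0.4866 -2.3869] w 0.06323346509341032 q [  1.227   17.0372 -23.9233  48.9695   0.985  180.    ]
```

```bash
python3 -m crank '[[0,0,0,-0.75,0,0],[0,0,0,0,0,0],[0,0,0,0,0,0]]';python3 st.py
```

```text
time: 6.65
ee_pos: [0.4827, 0.0159, 0.0449]
eef_rot: [-97.9, 89.0, 89.2]
wrist_force: [0.3, 0.0, -3.3]
grip_width: 0.0636
6.65 pos [0.4827 0.0159 0.0449] tooly yaw -82.9 toolx [ 0.0003  0.0172 -0.9999] F [ 0.281   0.0195 -3.3267] w 0.06358339497321501 q [  1.2378  17.0589 -23.9652  48.94     0.9861 174.1366]
```

```bash
python3 -m crank '[[0,0,0,0,0,0.123],[0,-0.012,0,0,0,0],[0,0,0,0,0,0],[0,0,0,0,0,0]]';python3 st.py
```

```text
time: 7.15
ee_pos: [0.4809, 0.028, 0.0445]
eef_rot: [176.6, 89.9, 3.9]
wrist_force: [-0.1, -0.3, -2.5]
grip_width: 0.0634
7.15 pos [0.4809 0.028  0.0445] tooly yaw -82.73 toolx [ 0.0017  0.0001 -1.    ] F [-0.1477 -0.2773 -2.5154] w 0.06340366385439125 q [  3.3288  16.9043 -24.2481  48.7499   0.0009 176.0604]
```

Level again. Now setting it down slowly.

```bash
python3 -m crank '[[0.004,0,0,0,0,0],[0.003,0,0,0,0,0],[0.002,0,0,0,0,0],[0,0,0,0,0,0],[0,0,0,0,0,0]]';python3 st.py
```

```text
time: 7.78
ee_pos: [0.481, 0.0277, 0.0355]
eef_rot: [176.6, 89.9, 3.8]
wrist_force: [0.5, -0.4, -3.2]
grip_width: 0.0633
7.775 pos [0.481  0.0277 0.0355] tooly yaw -82.76 toolx [ 0.0018  0.0001 -1.    ] F [ 0.521  -0.3564 -3.1826] w 0.06325783292993341 q [  3.2979  17.4901 -24.9337  47.4753   0.0009 176.0589]
```

```bash
python3 -m crank '[[0.001,0,0,0,0,0],[0.001,0,0,0,0,0],[0,0,0,0,0,0]]';python3 st.py
```

```text
time: 8.15
ee_pos: [0.4812, 0.0278, 0.0341]
eef_rot: [176.8, 89.9, 4.1]
wrist_force: [-3.4, -0.6, 10.0]
grip_width: 0.0635
8.15 pos [0.4812 0.0278 0.0341] tooly yaw -82.76 toolx [ 0.0025  0.0002 -1.    ] F [-3.4325 -0.5821  9.9599] w 0.06345341339013826 q [  3.3031  17.58   -25.0572  47.2209   0.0019 176.0598]
```

```bash
python3 -m crank '[[0,0,0,0,0,0],[0,0,0,0,0,0],[0,0,0,0,0,0],[-0.02,0,0,0,0,0],[-0.04,0,0,0,0,0],[-0.05,0,0,0,0,0],[-0.05,0,0,0,0,0],[-0.02,0.04,0,0.2,0,0],[0,0.04,-0.02,0.2,0,0],[0,0,0,0,0,0],[0,0,0,0,0,0]]' 100;python3 st.py;python3 snap.py w4 wrist
```

```text
time: 9.52
ee_pos: [0.5092, -0.0496, 0.2132]
eef_rot: [-162.4, 89.9, 21.6]
wrist_force: [-0.2, 0.4, 0.5]
grip_width: 0.0854
9.525 pos [ 0.5092 -0.0496  0.2132] tooly yaw -85.97 toolx [ 0.0009  0.0004 -1.    ] F [-0.1792  0.3738  0.5455] w 0.08538036680312294 q [ -5.5849  13.7335  -2.627   73.5881   0.0264 170.383 ]
9.525 [ 0.50916412 -0.04964257  0.21321686] [-162.42755028   89.94216693   21.60447891] 0.08538036680312294 [-0.17924839  0.3738174   0.54552246]
```

View pics/w4.png

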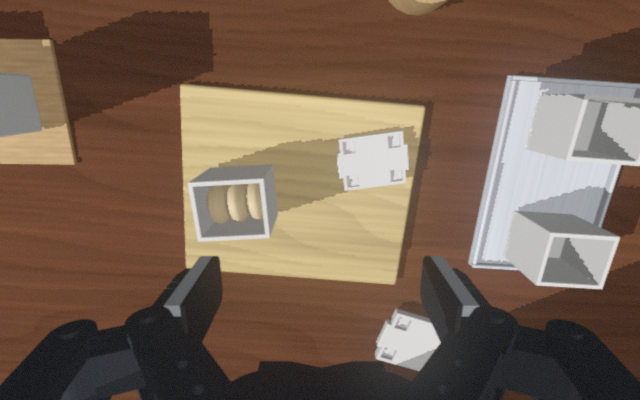

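Run:
```python
import cv2,numpy as np
a=cv2.imread('pics/w4.png')
A=cv2.resize(a[155:255,180:290],None,fx=6,fy=6,interpolation=cv2.INTER_CUBIC)
B=cv2.resize(a[120:200,325:425],None,fx=6,fy=6,interpolation=cv2.INTER_CUBIC)
cv2.imwrite('pics/w4a.png',A);cv2.imwrite('pics/w4b.png',B)
```

```text
(no output)
```

View pics/w4a.png

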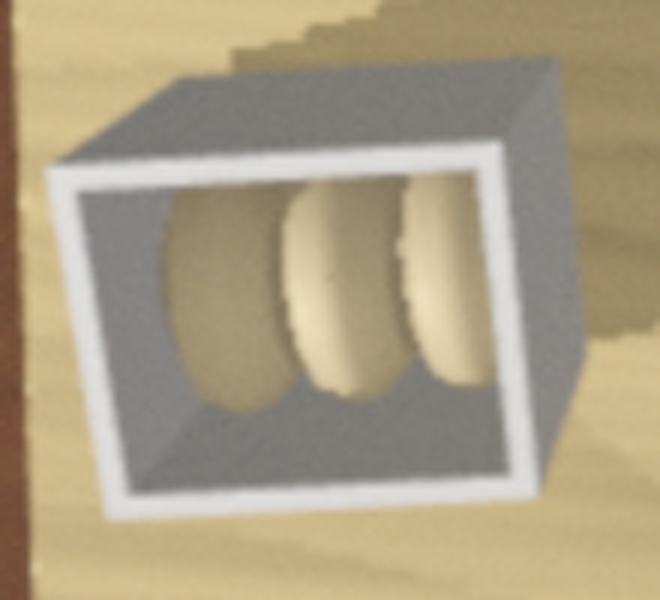

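View pics/w4b.png

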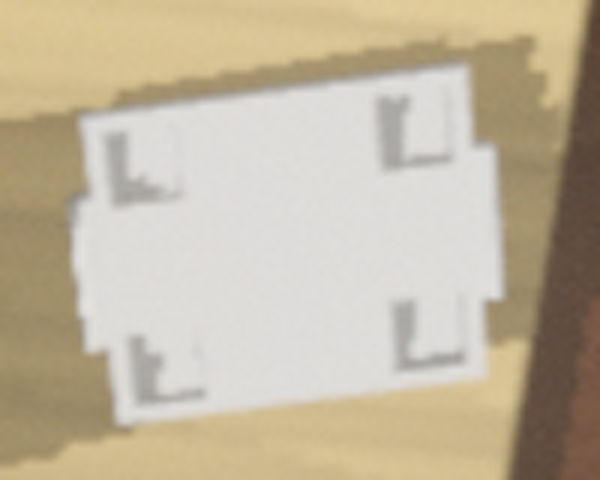

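Run:
```python
from h import *
import pickle
o,a=pickle.load(open('w4.pkl','rb'))
k=lambda P,x,y:[(x+u/6-.42,y+v/6-.42) for u,v in P]
fit(ray('wrist',k([(46,163),(503,143),(541,497),(107,521)],180,155),.078,o),64,54)
fit(ray('wrist',k([(80,117),(468,65),(486,377),(120,424)],325,120),.024,o),62,52)
```

```text
ctr [0.4805 0.0267 0.078 ] len 0.0643 wid 0.0542 yaw long -82.99 yaw short -172.98
ctr [ 0.5221 -0.1003  0.024 ] len 0.062 wid 0.0519 yaw long -78.38 yaw short -168.22
```

Run:
```python
from h import *
for z in (0.12,.1225,.1446,.150,.155,.16): print(z,proj('side',[[.51,-.291+.032,z],[.51,-.291+.045,z]]).round(1).tolist())
```

```text
0.12 [[364.1, 111.7], [362.6, 114.5]]
0.1225 [[364.1, 111.0], [362.7, 113.8]]
0.1446 [[364.8, 104.4], [363.4, 107.2]]
0.15 [[365.0, 102.8], [363.5, 105.6]]
0.155 [[365.2, 101.3], [363.7, 104.1]]
0.16 [[365.3, 99.8], [363.8, 102.5]]
```

```bash
python3 -m crank '[[0,0,0,-0.96,0,0],[0,0.03,-0.0013,0,0,0],[0.03,0.0223,-0.001,0,0,0],[0.05,0,0,0,0,0],[0.05,0,0,0,0,0],[0.035,0,0,0,0,0],[0.015,0,0,0,0,0],[0,0,0,0,0,0],[0,0,0,0,0,0]]' 93;python3 st.py;python3 snap.py w5 wrist;python3 snap.py s5 side;  python3 - <<'E'
import cv2
a=cv2.imread('pics/s5.png');cv2.imwrite('pics/s5c.png',cv2.resize(a[130:230,290:400],None,fx=6,fy=6,interpolation=cv2.INTER_CUBIC))
E
```

```text
time: 10.7
ee_pos: [0.5237, -0.1005, 0.035]
eef_rot: [164.6, 89.8, -3.7]
wrist_force: [-0.0, -0.5, 0.2]
grip_width: 0.0797
10.7 pos [ 0.5237 -0.1005  0.035 ] tooly yaw -78.26 toolx [ 0.0037 -0.0002 -1.    ] F [-0.0164 -0.4593  0.185 ] w 0.07966889476001779 q [-10.8772  22.7071 -17.2386  49.8413   0.0269 157.3797]
10.7 [ 0.52367447 -0.10047657  0.03500952] [164.57754351  89.78530525  -3.67925939] 0.07966889476001779 [-0.01635252 -0.45934571  0.18497892]
10.75 [ 0.52373027 -0.10056707  0.03504115] [163.99593351  89.7719677   -4.26805484] 0.07894958044909427 [ 0.68052664 -0.65062388 -0.42954819]
```

View pics/s5c.png

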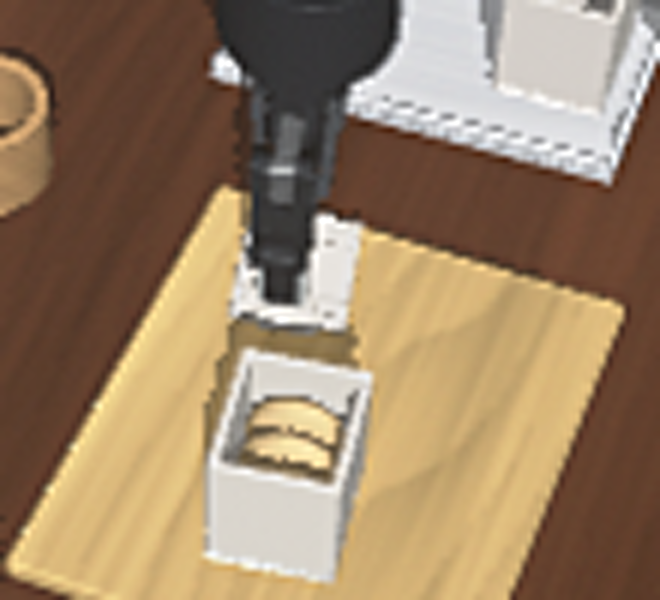

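View pics/w5.png

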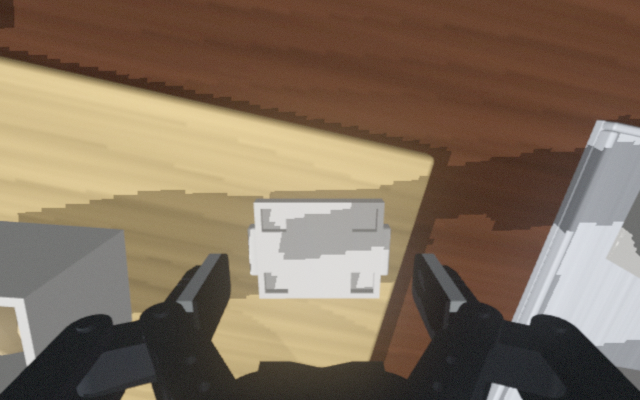

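Run:
```python
from h import *
ty=np.array([.2028,-.9792])
for z in (0.025,.03,.035,.04,.045,.05,.055): 
  print(z,[proj('side',[[*(np.array([.5237,-.1005])-ty*d),z]]).round(1).tolist() for d in (.04,.045,.05)])
```

```text
0.025 [[[336.4, 183.8]], [[336.1, 185.2]], [[335.8, 186.6]]]
0.03 [[[336.4, 182.5]], [[336.1, 183.9]], [[335.8, 185.3]]]
0.035 [[[336.5, 181.3]], [[336.2, 182.6]], [[335.9, 184.1]]]
0.04 [[[336.5, 180.0]], [[336.2, 181.4]], [[336.0, 182.8]]]
0.045 [[[336.6, 178.7]], [[336.3, 180.1]], [[336.0, 181.5]]]
0.05 [[[336.7, 177.4]], [[336.4, 178.8]], [[336.1, 180.2]]]
0.055 [[[336.7, 176.1]], [[336.4, 177.5]], [[336.1, 178.9]]]
```

```bash
python3 -m crank '[[0.008,0,0.0016,0,0,0],[0.008,0,0,0,0,0],[0.005,0,0,0,0,0],[0,0,0,0,0,0],[0,0,0,0,0,0]]' 88;python3 st.py
```

```text
time: 11.42
ee_pos: [0.5213, -0.1008, 0.0126]
eef_rot: [173.1, 89.9, 4.8]
wrist_force: [-0.4, 0.4, -0.3]
grip_width: 0.0751
11.425 pos [ 0.5213 -0.1008  0.0126] tooly yaw -78.28 toolx [ 0.0018  0.0001 -1.    ] F [-0.4333  0.4157 -0.2943] w 0.07514528789980654 q [-10.9653  23.9761 -19.0389  46.8864   0.0278 157.311 ]
```

```bash
python3 snap.py w6 wrist; python3 snap.py s6 side;  python3 - <<'E'
import cv2
a=cv2.imread('pics/s6.png');cv2.imwrite('pics/s6c.png',cv2.resize(a[140:200,300:380],None,fx=10,fy=10,interpolation=cv2.INTER_CUBIC))
E
```

```text
11.425 [ 0.52125687 -0.10083852  0.01261561] [173.06298118  89.89762211   4.78666672] 0.07514528789980654 [-0.43334138  0.41567795 -0.29426438]
11.475 [ 0.52131824 -0.10084675  0.01268705] [171.827074    89.88797695   3.55048308] 0.07504923177730086 [-0.55496928  0.42952165  0.33050961]
```

View pics/s6c.png

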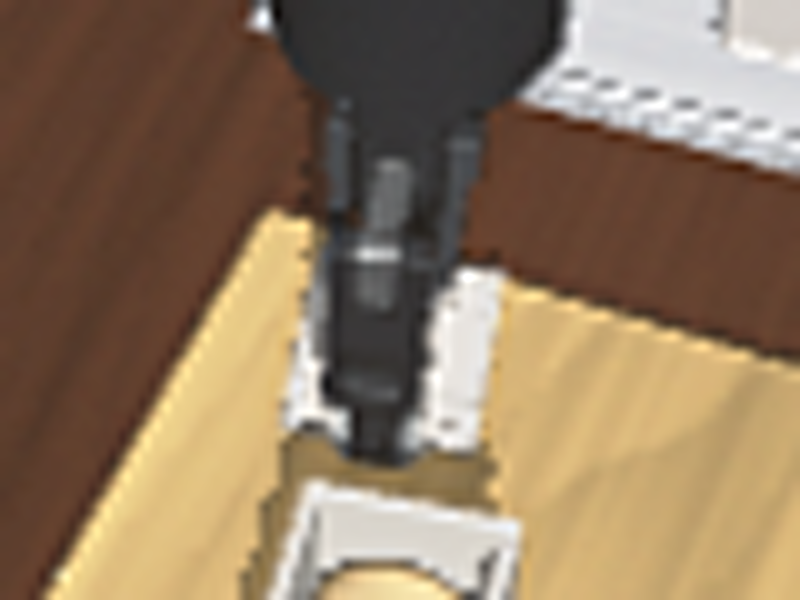

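View pics/w6.png

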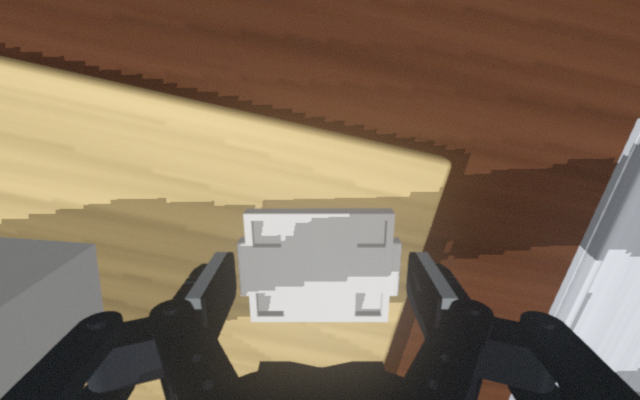

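```bash
python3 -m crank '[[0.0015,0,0,0,0,0],[0.0015,0,0,0,0,0],[0,0,0,0,0,0]]' 88;python3 st.py;  python3 -m crank '[[0,0,0,0,0,0],[0,0,0,0,0,0],[0,0,0,0,0,0],[0,0,0,0,0,0]]' 0;python3 st.py
```

```text
time: 11.9
ee_pos: [0.521, -0.1008, 0.0094]
eef_rot: [175.4, 89.9, 7.1]
wrist_force: [1.2, 0.6, -0.4]
grip_width: 0.075
11.9 pos [ 0.521  -0.1008  0.0094] tooly yaw -78.28 toolx [ 0.0014  0.0002 -1.    ] F [ 1.244   0.5947 -0.4383] w 0.0750484852560491 q [-10.9657  24.1825 -19.2655  46.473    0.0258 157.3142]
time: 12.4
ee_pos: [0.5211, -0.1008, 0.0101]
eef_rot: [176.1, 89.9, 7.8]
wrist_force: [-4.7, 0.6, 10.3]
grip_width: 0.0678
12.4 pos [ 0.5211 -0.1008  0.0101] tooly yaw -78.27 toolx [ 0.0019  0.0003 -1.    ] F [-4.6871  0.5651 10.3412] w 0.06780111814540132 q [-10.9636  24.1271 -19.2402  46.5299   0.035  157.3089]
```

```bash
python3 -m crank '[[0,0,0,0,0,0],[-0.003,0,0,0,0,0],[-0.015,0,0,0,0,0],[-0.03,0,0,0,0,0],[-0.03,0,0,0,0,0],[0,0,0,0,0,0],[0,0,0,0,0,0]]' 0;python3 st.py; python3 snap.py w7 wrist; python3 snap.py s7 side;  python3 - <<'E'
import cv2
a=cv2.imread('pics/s7.png');cv2.imwrite('pics/s7c.png',cv2.resize(a[100:190,290:400],None,fx=7,fy=6,interpolation=cv2.INTER_CUBIC))
E
```

```text
time: 13.28
ee_pos: [0.521, -0.1008, 0.0876]
eef_rot: [171.1, 89.9, 2.9]
wrist_force: [-0.2, 0.0, -0.4]
grip_width: 0.0678
13.275 pos [ 0.521  -0.1008  0.0876] tooly yaw -78.28 toolx [ 0.0019  0.0001 -1.    ] F [-0.1862  0.0055 -0.3925] w 0.067778639299693 q [-10.9695  19.7096 -13.2335  56.9531   0.0256 157.3089]
13.275 [ 0.52098007 -0.10083694  0.08763633] [171.14692136  89.89302719   2.86857592] 0.067778639299693 [-0.18618622  0.00547493 -0.39254867]
13.325 [ 0.52067954 -0.10078021  0.08717416] [-177.93480581   89.93923278   13.78892544] 0.06813379430321463 [ 0.46913686  0.29171628 -0.12563286]
```

View pics/s7c.png

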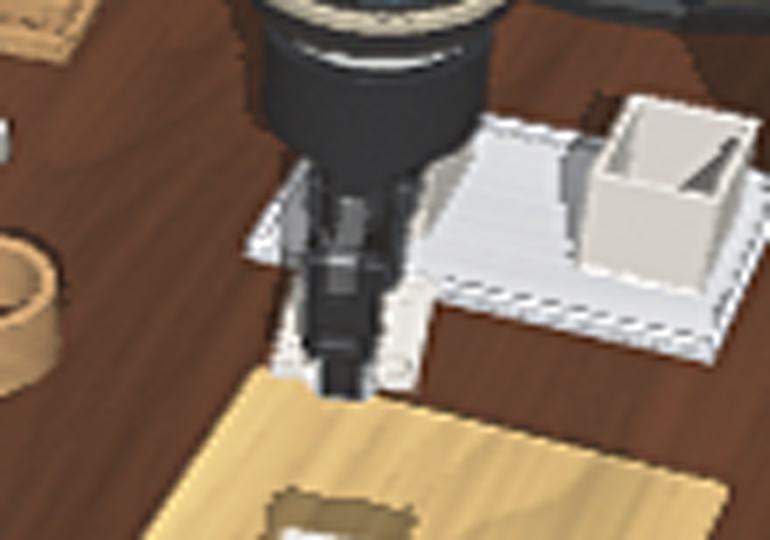

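View pics/w7.png

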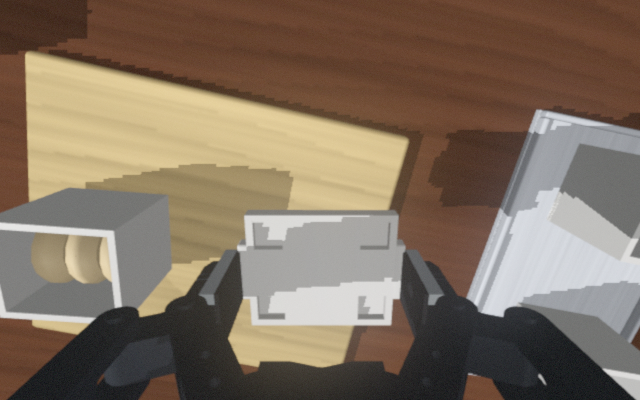

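Run:
```python
import cv2
a=cv2.imread('pics/w7.png');cv2.imwrite('pics/w7c.png',cv2.resize(a[200:335,230:415],None,fx=4,fy=4,interpolation=cv2.INTER_CUBIC))
```

```text
(no output)
```

View pics/w7c.png

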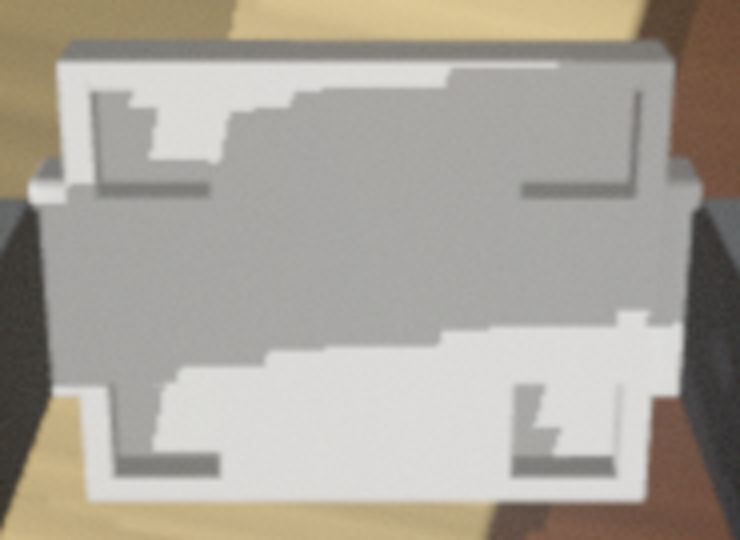

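```bash
cat > lidfit.py <<'E'
from h import *
from scipy.optimize import least_squares
p=imaging.camera_params('wrist');T=np.array(p['T_tool_cam']);Ti=np.linalg.inv(T)
uv=np.array([(58,62),(675,62),(645,500),(88,500)])/4+[230,200]-.375
# tool: y right?; image TL -> tool(-y,-z)
P=np.array([(0,-31,-26),(0,31,-26),(0,31,26),(0,-31,26)])/1000
def pr(v,full):
    r=v[3:] if full else [v[3],0,0]
    X=P@Ro.from_rotvec(r).as_matrix().T+v[:3]
    c=X@Ti[:3,:3].T+Ti[:3,3]
    return np.c_[c[:,0]/c[:,2]*p['fx']+p['cx'],c[:,1]/c[:,2]*p['fy']+p['cy']]
for full in (0,1):
    s=least_squares(lambda v:(pr(v,full)-uv).ravel(),[-.01,0,0,0]+([0,0] if full else []))
    print('x,y,z mm',(s.x[:3]*1000).round(2),'rot deg',np.degrees(s.x[3:]).round(2),'res',s.fun.round(2))
E
python3 lidfit.py
```

```text
x,y,z mm [-13.35   0.8   -1.01] rot deg [0.03] res [-0.08 -0.02  0.08 -0.03 -0.14  0.04  0.14  0.02]
x,y,z mm [-13.33   0.8   -1.01] rot deg [ 0.03 -0.03 -0.01] res [-0.06 -0.03  0.06 -0.05 -0.15  0.05  0.14  0.04]
```

```bash
python3 -m crank '[[-0.03,0,0,0.578,0,0],[0,-0.03,0.006,0,0,0],[0,-0.04,0.0074,0,0,0],[0,-0.04,0.008,0,0,0],[0,-0.0226,0.004,0,0,0],[0.015,0,0,0,0,0],[0.015,0,0,0,0,0],[0,0,0,0,0,0],[0,0,0,0,0,0],[0,0,0,0,0,0]]';python3 st.py; python3 snap.py w8 wrist
```

```text
time: 14.62
ee_pos: [0.4798, 0.0273, 0.0878]
eef_rot: [176.1, 89.9, 3.2]
wrist_force: [0.4, 0.4, -1.0]
grip_width: 0.0682
14.625 pos [0.4798 0.0273 0.0878] tooly yaw -82.93 toolx [ 0.0023  0.0001 -1.    ] F [ 0.4017  0.3967 -0.9943] w 0.06817214028287699 q [  3.2584  14.2535 -20.7927  54.821   -0.0001 176.1878]
14.625 [0.47981133 0.02731553 0.08782594] [176.12340956  89.86726252   3.19402461] 0.06817214028287699 [ 0.40172659  0.39672563 -0.99428431]
```

View pics/w8.png

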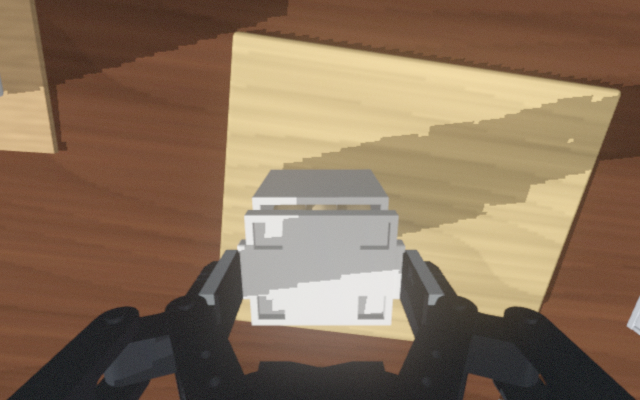

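Run:
```python
import cv2
a=cv2.imread('pics/w8.png');cv2.imwrite('pics/w8c.png',cv2.resize(a[160:220,240:400],None,fx=5,fy=5,interpolation=cv2.INTER_CUBIC))
```

```text
(no output)
```

View pics/w8c.png

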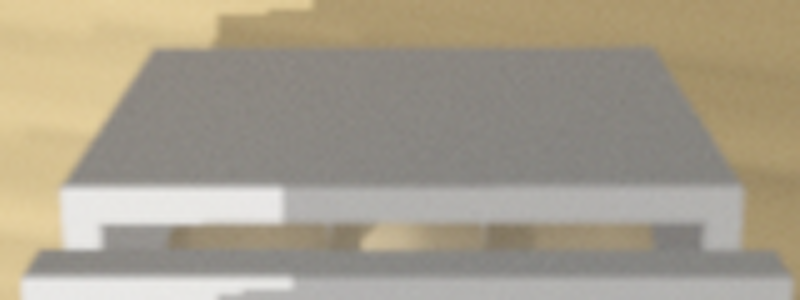

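Run:
```python
from h import *
import pickle
o,a=pickle.load(open('w8.pkl','rb'))
X=ray('wrist',[(240+u/5-.4,160+v/5-.4) for u,v in [(61,186),(742,186)]],.078,o)
R=Ro.from_euler('xyz',o['eef_rot'],degrees=True).as_matrix()
print(((X-o['ee_pos'])@R*1000).round(2))
```

```text
[[  9.88 -31.53 -27.62]
 [  9.89  31.97 -27.58]]
```

```bash
python3 -m crank '[[0.005,-0.0004,0.0004,0,0,0],[0.005,0,0,0,0,0],[0.003,0,0,0,0,0],[0,0,0,0,0,0]]';python3 st.py;python3 -m crank '[[0.001,0,0,0,0,0],[0.001,0,0,0,0,0],[0,0,0,0,0,0],[0,0,0,0,0,0]]';python3 st.py
```

```text
time: 15.18
ee_pos: [0.4788, 0.028, 0.0742]
eef_rot: [177.1, 89.9, 4.2]
wrist_force: [0.5, -0.6, 0.8]
grip_width: 0.068
15.175 pos [0.4788 0.028  0.0742] tooly yaw -82.9 toolx [ 0.0012  0.0001 -1.    ] F [ 0.4749 -0.6067  0.8349] w 0.06799966014126588 q [  3.3411  14.9362 -22.0671  52.93     0.001  176.2373]
time: 15.68
ee_pos: [0.479, 0.028, 0.0725]
eef_rot: [176.5, 89.9, 3.6]
wrist_force: [-1.0, -0.2, 0.1]
grip_width: 0.0676
15.675 pos [0.479  0.028  0.0725] tooly yaw -82.9 toolx [ 0.0018  0.0001 -1.    ] F [-1.0478 -0.2135  0.1092] w 0.06761284873945668 q [  3.3395  15.0254 -22.2125  52.6602   0.0005 176.2402]
```

```bash
python3 -m crank '[[0.001,0,0,0,0,0],[0,0,0,0,0,0]]';python3 -m crank '[[0.0007,0,0,0,0,0],[0,0,0,0,0,0]]'
```

```text
time: 15.92
ee_pos: [0.479, 0.028, 0.0714]
eef_rot: [177.3, 89.9, 4.4]
wrist_force: [-0.6, 0.3, 0.0]
grip_width: 0.0679
time: 16.18
ee_pos: [0.4791, 0.028, 0.0709]
eef_rot: [179.9, 89.9, 7.0]
wrist_force: [0.0, 0.9, 3.0]
grip_width: 0.0683
```

```bash
python3 -m crank '[[0.0005,0,0,0,0,0],[0,0,0,0,0,0]]';python3 -m crank '[[0,0,0,0,0,0],[0,0,0,0,0,0],[0,0,0,0,0,0],[-0.01,0,0,0,0,0],[-0.03,0,0,0,0,0],[-0.04,0,0,0,0,0],[-0.04,0,0,0,0,0],[0,0,0,0,0,0],[0,0,0,0,0,0]]' 100; python3 st.py; python3 snap.py w9 wrist;python3 snap.py s9 side;python3 - <<'E'
import cv2
a=cv2.imread('pics/w9.png');cv2.imwrite('pics/w9c.png',cv2.resize(a[160:320,230:410],None,fx=4,fy=3.75,interpolation=cv2.INTER_CUBIC))
a=cv2.imread('pics/s9.png');cv2.imwrite('pics/s9c.png',cv2.resize(a[150:240,300:390],None,fx=6,fy=6,interpolation=cv2.INTER_CUBIC))
E
```

```text
time: 16.42
ee_pos: [0.4793, 0.028, 0.0707]
eef_rot: [179.2, 89.9, 6.3]
wrist_force: [-1.5, -0.2, 9.3]
grip_width: 0.068
time: 17.55
ee_pos: [0.4786, 0.0279, 0.1901]
eef_rot: [177.8, 89.9, 4.9]
wrist_force: [-0.5, 0.1, -1.0]
grip_width: 0.0854
17.55 pos [0.4786 0.0279 0.1901] tooly yaw -82.9 toolx [ 0.0016  0.0001 -1.    ] F [-0.4621  0.0683 -1.0043] w 0.08538625781052696 q [  3.3388  10.3704 -10.2183  69.3194   0.0025 176.2405]
17.55 [0.47864942 0.02793747 0.19011922] [177.77772552  89.9081026    4.87599137] 0.08538625781052696 [-0.46213191  0.06830523 -1.00428865]
17.6 [0.47835534 0.02791238 0.18965766] [177.67791579  89.96148647   4.77616467] 0.08515754736076635 [-0.4853648  -0.34139883 -1.04740957]
```

View pics/w9.png

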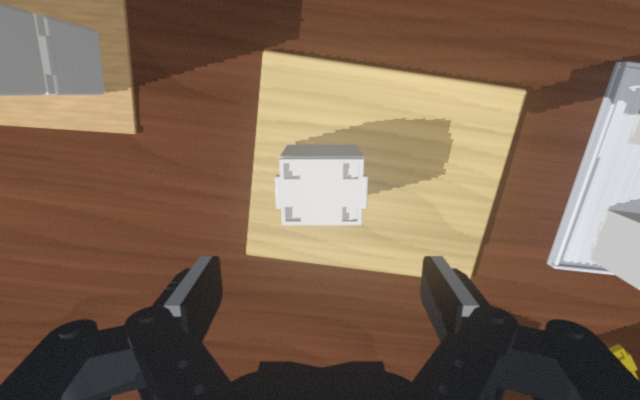

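View pics/w9c.png

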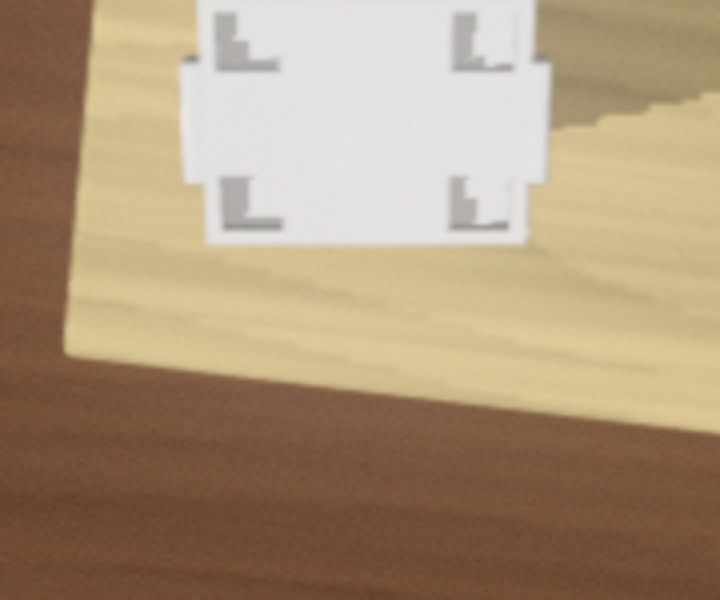

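View pics/s9c.png

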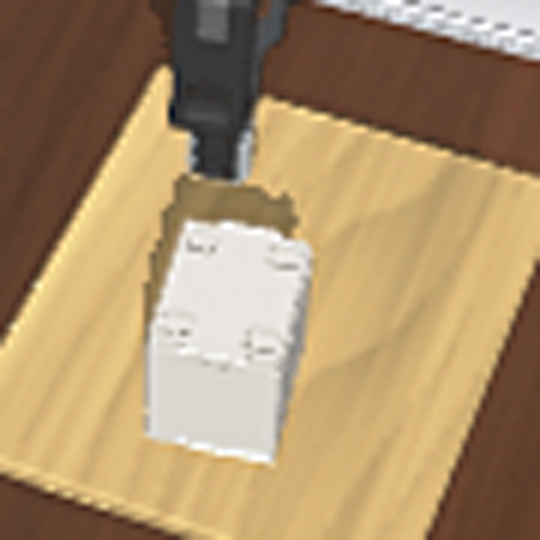

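Run:
```python
import cv2
a=cv2.imread('pics/w9.png');cv2.imwrite('pics/w9d.png',cv2.resize(a[138:233,265:380],None,fx=6,fy=6,interpolation=cv2.INTER_CUBIC))
```

```text
(no output)
```

View pics/w9d.png

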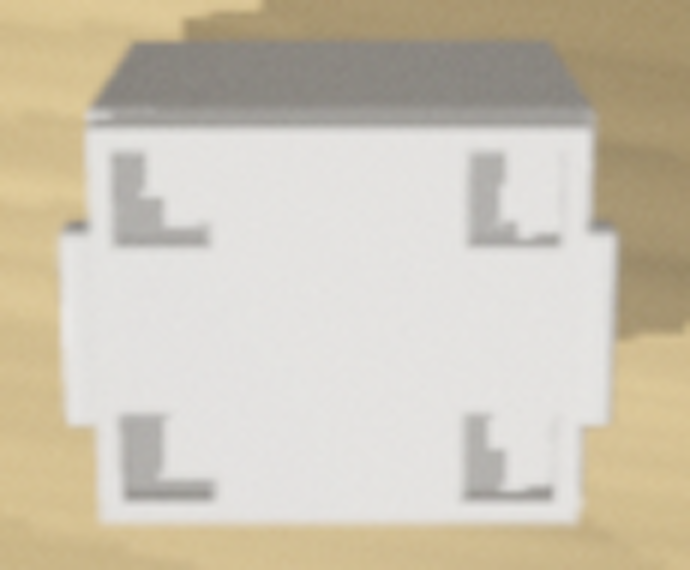

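Run:
```python
from h import *
import pickle
o,a=pickle.load(open('w9.pkl','rb'))
for z in (.083,.085,.0875):
  X=ray('wrist',[(265+u/6-.42,138+v/6-.42) for u,v in [(86,126),(594,126),(580,522),(98,522)]],z,o)
  fit(X,62,52); R=Ro.from_euler('xyz',o['eef_rot'],degrees=True).as_matrix(); print(((X.mean(0)-o['ee_pos'])@R*1000).round(1))
```

```text
ctr [0.48   0.0273 0.083 ] len 0.0628 wid 0.0523 yaw long -82.94 yaw short -173.07
[107.1   0.8  -1. ]
ctr [0.4805 0.0274 0.085 ] len 0.0623 wid 0.0519 yaw long -82.94 yaw short -173.07
[105.1   0.8  -1.6]
ctr [0.4813 0.0274 0.0875] len 0.0616 wid 0.0514 yaw long -82.94 yaw short -173.07
[102.6   0.8  -2.4]
```

```bash
python3 -m crank '[[-0.01,0,0,-1.25,0,0],[-0.01,0,0,-1.25,0,0],[-0.01,0,0,-1.25,0,0],[-0.01,0,0,-1.25,0,0],[0,0,0,-1.25,0,0],[0,0,0,-1.25,0,0],[0,0,0,-1.25,0,0],[0,0,0,-1.25,0,0],[0,0,0,-1.25,0,0],[0,0.0162,-0.0381,0,0,0],[0,0.0162,-0.0381,0,0,0],[0,0.0162,-0.0381,0,0,0],[0,0.0162,-0.0381,0,0,0],[0,0.0162,-0.0381,0,0,0],[0,0.0162,-0.0381,0,0,0],[0,0,0,0,0,0],[0,0,0,0,0,0]]' 100; python3 st.py; python3 snap.py w10 wrist
```

```text
time: 19.77
ee_pos: [0.5466, 0.2664, 0.2295]
eef_rot: [14.6, 90.0, -68.2]
wrist_force: [-0.6, -0.1, -0.2]
grip_width: 0.0855
19.775 pos [0.5466 0.2664 0.2295] tooly yaw 7.11 toolx [ 0.0003 -0.0008 -1.    ] F [-0.5672 -0.1024 -0.1819] w 0.08553429819629407 q [ 26.0124  25.5363  16.3667  80.8339  -0.0471 108.8978]
19.775 [0.54655681 0.26643157 0.22954756] [ 14.64410058  89.95281876 -68.24130053] 0.08553429819629407 [-0.56720469 -0.10236891 -0.1819305 ]
```

View pics/w10.png

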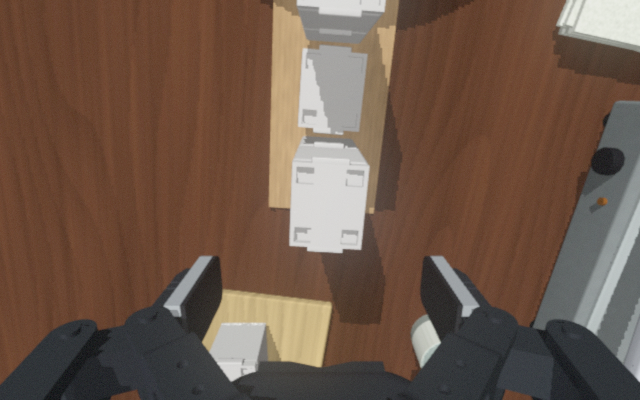

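Run:
```python
import cv2
a=cv2.imread('pics/w10.png');cv2.imwrite('pics/w10a.png',cv2.resize(a[38:142,285:385],None,fx=5.7,fy=5.7,interpolation=cv2.INTER_CUBIC))
cv2.imwrite('pics/w10b.png',cv2.resize(a[155:258,280:380],None,fx=5.7,fy=5.7,interpolation=cv2.INTER_CUBIC))
```

```text
(no output)
```

View pics/w10a.png

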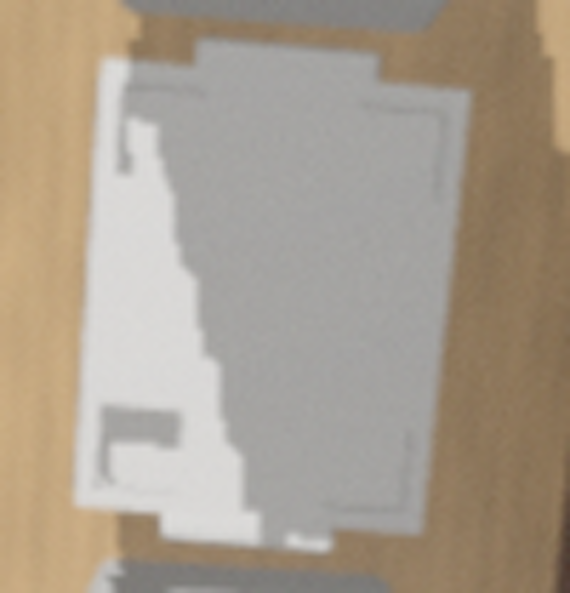

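View pics/w10b.png

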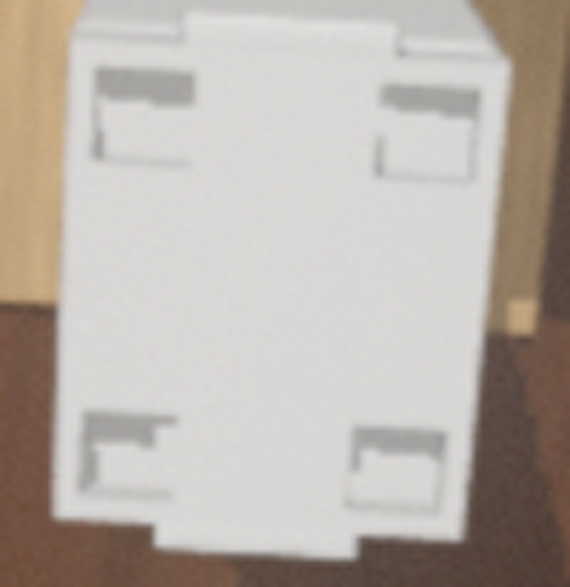

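Run:
```python
from h import *
import pickle
o,a=pickle.load(open('w10.pkl','rb'))
k=lambda P,x,y:[(x+u/5.7-.41,y+v/5.7-.41) for u,v in P]
A=k([(100,58),(472,90),(424,535),(74,507)],285,38); B=k([(72,38),(510,62),(466,541),(52,518)],280,155)
# long axis TL->BL
r=lambda q:[q[3],q[0],q[1],q[2]]
fit(ray('wrist',r(A),.077,o),62,52); fit(ray('wrist',r(B),.146,o),62,52)
# tub lidded visible corner sanity: board
p=imaging.camera_params('top')
print(proj('top',[[.5465,.3415,.077]]))
```

```text
ctr [0.5458 0.3414 0.077 ] len 0.062 wid 0.0524 yaw long 92.63 yaw short 2.54
ctr [0.5514 0.264  0.146 ] len 0.0621 wid 0.0523 yaw long 93.79 yaw short 3.73
[[211.17385539 183.93909473]]
```

```bash
python3 -m crank '[[-0.008,-0.0148,0.0434,0,0,0],[0,-0.0148,0.0434,0,0,0],[0,-0.0148,0.0434,0,0,0],[0,-0.0148,0.0434,0,0,0],[0,-0.0148,0.0434,0,0,0],[0,-0.0148,0.0434,0,0,0],[0,-0.0148,0.0434,0,0,0],[0,0,0,0,0,0],[0,0,0,0,0,0]]' 100; python3 st.py; python3 snap.py w11 wrist
python3 - <<'E'
import cv2
a=cv2.imread('pics/w11.png');cv2.imwrite('pics/w11a.png',cv2.resize(a[38:142,275:375],None,fx=5.7,fy=5.7,interpolation=cv2.INTER_CUBIC))
E
```

```text
time: 20.95
ee_pos: [0.4813, -0.0478, 0.2384]
eef_rot: [91.8, 89.9, 8.8]
wrist_force: [0.4, -0.1, 1.5]
grip_width: 0.0854
20.95 pos [ 0.4813 -0.0478  0.2384] tooly yaw 7.02 toolx [ 0.0019  0.0003 -1.    ] F [ 0.4069 -0.1279  1.4952] w 0.08542300428105697 q [-5.689  10.1003 -3.5461 76.248   0.0273 77.29  ]
20.95 [ 0.48127455 -0.04779272  0.23837398] [91.80658082 89.89093578  8.82767494] 0.08542300428105697 [ 0.40691922 -0.12792687  1.49519171]
```

View pics/w11.png

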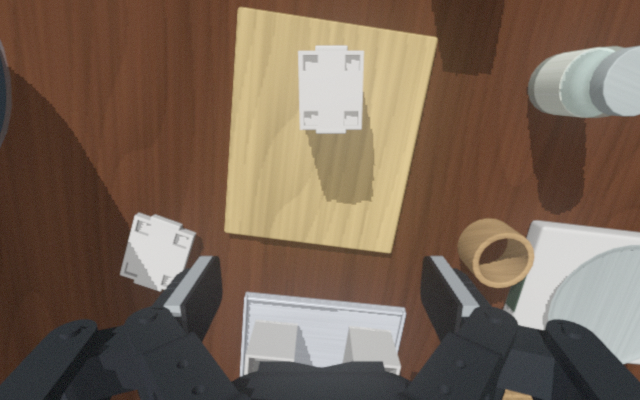

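View pics/w11a.png

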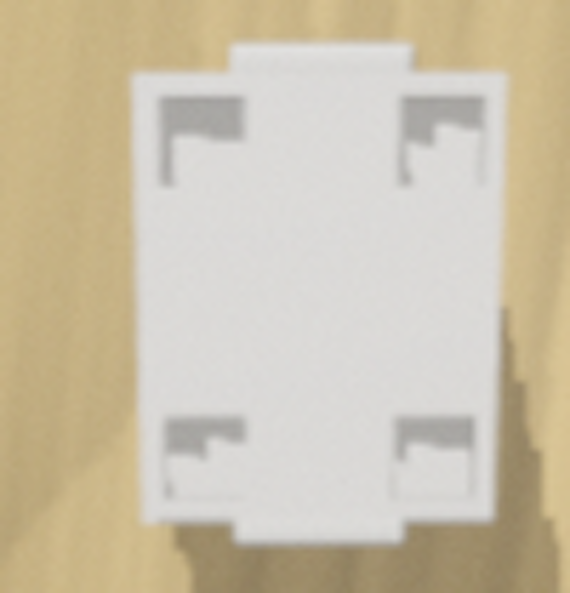

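Run:
```python
from h import *
import pickle
o,a=pickle.load(open('w11.pkl','rb'))
k=lambda P,x,y:[(x+u/5.7-.41,y+v/5.7-.41) for u,v in P]
A=k([(131,72),(508,72),(495,522),(142,522)],275,38)
X=ray('wrist',[A[3],A[0],A[1],A[2]],.085,o);fit(X,62,52)
R=Ro.from_euler('xyz',o['eef_rot'],degrees=True).as_matrix();print(((X.mean(0)-o['ee_pos'])@R*1000).round(2))
```

```text
ctr [0.4801 0.0273 0.085 ] len 0.0624 wid 0.0529 yaw long 97.32 yaw short 6.98
[153.39   7.71 -74.64]
```

```bash
python3 -m crank '[[0.02,0.004,-0.037,0,0,0],[0.02,0.0042,-0.0377,0,0,0],[0.04,0,0,0,0,0],[0.04,0,0,0,0,0],[0.04,0,0,0,0,0],[0.03,0,0,0,0,0],[0.0144,0,0,0,0,0],[0,0,0,0,0,0],[0,0,0,0,0,0]]' 100; python3 st.py; python3 snap.py w12 wrist
```

```text
time: 22.12
ee_pos: [0.4817, 0.0279, 0.035]
eef_rot: [87.7, 89.8, 4.9]
wrist_force: [-0.2, 0.7, 0.8]
grip_width: 0.0852
22.125 pos [0.4817 0.0279 0.035 ] tooly yaw 7.12 toolx [ 0.0032  0.0003 -1.    ] F [-0.1816  0.7148  0.8239] w 0.08518789657643142 q [  3.316   17.539  -24.9617  47.315    0.005   86.199 ]
22.125 [0.48172061 0.02793805 0.03495339] [87.73860084 89.81563792  4.85559707] 0.08518789657643142 [-0.18155943  0.71480192  0.8239093 ]
```

View pics/w12.png

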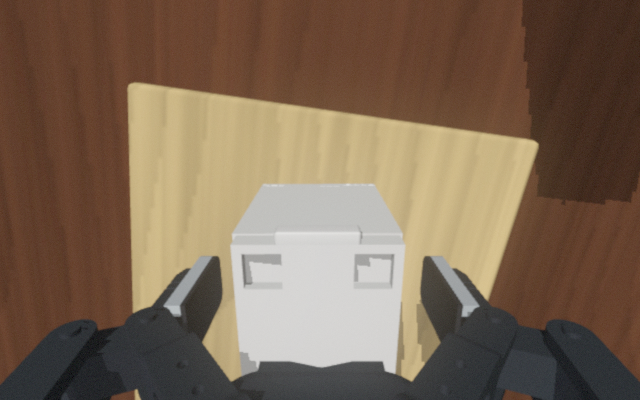

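```bash
python3 -m crank '[[0.0005,-0.0012,0,0,0,0],[0,0,0,0,0,0]]' 100;python3 -m crank '[[0,0,0,0,0,0],[0,0,0,0,0,0],[0,0,0,0,0,0],[0,0,0,0,0,0],[0,0,0,0,0,0],[0,0,0,0,0,0]]' 0; python3 st.py
```

```text
time: 22.42
ee_pos: [0.4799, 0.0275, 0.0337]
eef_rot: [87.6, 89.9, 4.7]
wrist_force: [-0.2, -0.3, -0.7]
grip_width: 0.0853
time: 23.18
ee_pos: [0.48, 0.0276, 0.0336]
eef_rot: [87.3, 89.9, 4.4]
wrist_force: [1.9, 0.1, 5.1]
grip_width: 0.0533
23.175 pos [0.48   0.0276 0.0336] tooly yaw 7.1 toolx [ 0.0022  0.0002 -1.    ] F [1.8993 0.1308 5.1398] w 0.05332315035473884 q [  3.2835  17.5018 -25.2547  47.115    0.0024  86.1862]
```

```bash
python3 -m crank '[[-0.006,0,0,0,0,0],[-0.02,0,0,0,0,0],[-0.035,0,0,0,0,0],[-0.035,0,0,0,0,0],[-0.035,0,0,0,0,0],[-0.025,0,0,0,0,0],[-0.01,0,0,0.282,0,0],[0,0,0,0.283,0,0],[0,0,0,0,0,0],[0,0,0,0,0,0]]' 0; python3 st.py; python3 snap.py w13 wrist; python3 snap.py s13 side;python3 - <<'E'
import cv2
a=cv2.imread('pics/s13.png');cv2.imwrite('pics/s13c.png',cv2.resize(a[80:220,280:420],None,fx=4,fy=4,interpolation=cv2.INTER_CUBIC))
E
```

```text
time: 24.42
ee_pos: [0.4792, 0.0275, 0.1992]
eef_rot: [93.2, 89.9, 5.8]
wrist_force: [0.4, -1.3, -3.0]
grip_width: 0.0534
24.425 pos [0.4792 0.0275 0.1992] tooly yaw 2.63 toolx [ 0.0011  0.0001 -1.    ] F [ 0.4303 -1.2844 -3.0248] w 0.053399268701120536 q [ 3.2824 10.2667 -9.0208 70.6517  0.0027 90.6514]
24.425 [0.47918923 0.02749656 0.19918094] [93.16200324 89.93914791  5.79297574] 0.053399268701120536 [ 0.43034355 -1.28441861 -3.02477957]
24.475 [0.47918801 0.02751194 0.19916586] [92.57485957 89.93976142  5.19953064] 0.053636169820227564 [ 0.95263046 -0.62440482 -2.45793698]
```

View pics/s13c.png

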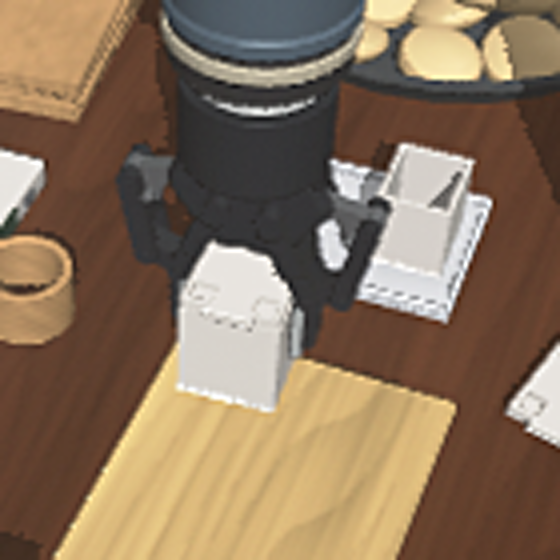

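View pics/w13.png

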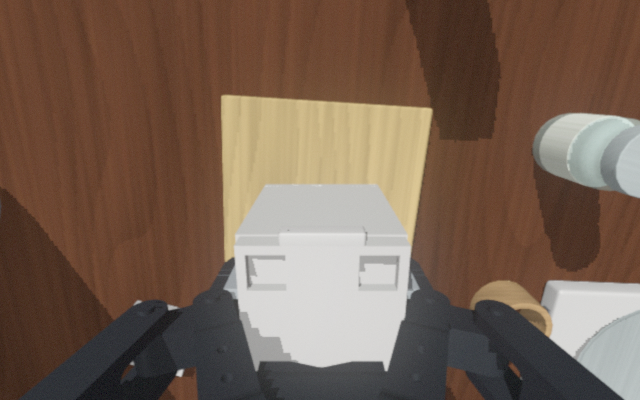

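The lidded tub is held level by its long sides, and the lid is in place. Carrying it over the gap.

```bash
python3 -m crank '[[0,0.005,-0.0195,0,0,0],[0,0.01,-0.0384,0,0,0],[0,0.0108,-0.0415,0,0,0],[0,0.0108,-0.0415,0,0,0],[0,0.0108,-0.0415,0,0,0],[0,0.0108,-0.0415,0,0,0],[0,0.0108,-0.0415,0,0,0],[0,0.0078,-0.0305,0,0,0],[0,0.004,-0.015,0,0,0],[0,0,0,0,0,0],[0,0,0,0,0,0],[0,0,0,0,0,0]]' 0; python3 st.py; python3 snap.py w14 wrist
```

```text
time: 26.02
ee_pos: [0.5462, 0.341, 0.1998]
eef_rot: [90.2, 89.9, 2.8]
wrist_force: [-0.2, -0.4, -3.6]
grip_width: 0.0534
26.025 pos [0.5462 0.341  0.1998] tooly yaw 2.54 toolx [ 0.0018  0.0001 -1.    ] F [-0.2266 -0.4345 -3.5656] w 0.05337981768238746 q [ 32.0018  30.2296  19.4538  79.1342  -0.0503 119.458 ]
26.025 [0.54618139 0.34098848 0.19976285] [90.24397575 89.89690708  2.78767694] 0.05337981768238746 [-0.22655814 -0.43451534 -3.56555814]
```

View pics/w14.png

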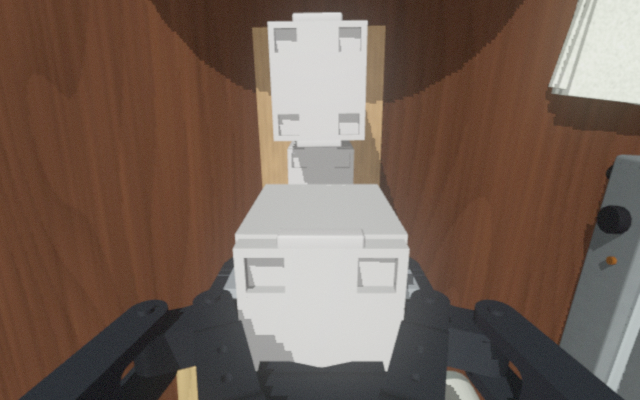

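Run:
```python
import cv2
a=cv2.imread('pics/w14.png');cv2.imwrite('pics/w14a.png',cv2.resize(a[130:250,230:415],None,fx=4.3,fy=4.3,interpolation=cv2.INTER_CUBIC))
cv2.imwrite('pics/w14b.png',cv2.resize(a[8:150,260:380],None,fx=4,fy=4,interpolation=cv2.INTER_CUBIC))
```

```text
(no output)
```

View pics/w14a.png

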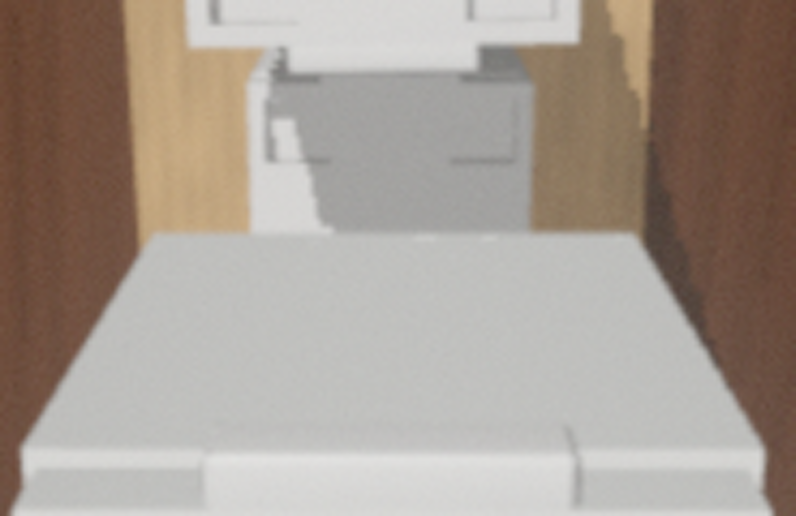

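View pics/w14b.png

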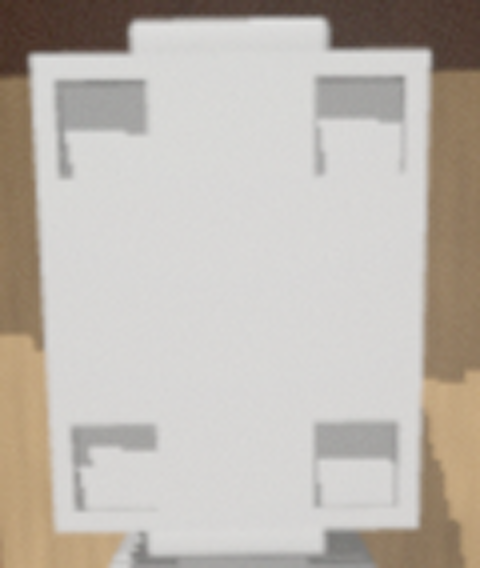

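Run:
```python
from h import *
import pickle
o,a=pickle.load(open('w14.pkl','rb'));R=Ro.from_euler('xyz',o['eef_rot'],degrees=True).as_matrix()
k=lambda P,x,y,s:[(x+u/s-.38,y+v/s-.38) for u,v in P]
f=lambda P,z:(((ray('wrist',P,z,o)-o['ee_pos'])@R)*1000).round(2)
W=lambda P,z:ray('wrist',P,z,o).round(4)
P=k([(250,200),(529,200),(249,120),(531,120),(268,161),(515,161)],230,130,4.3)
print('base',f(P,.077));print(W(P,.077)[:,:2])
print('tub bottom edge',f(k([(153,233),(637,233)],230,130,4.3),.1998-.0216+.005),)
print('tub rim',f(k([(22,450),(764,450)],230,130,4.3),.1998-.0216+.066),)
B=k([(30,55),(432,50),(420,527),(55,531)],260,8,4);fit(ray('wrist',[B[3],B[0],B[1],B[2]],.146,o),0,0)
```

```text
base [[122.72 -26.71  -9.69]
 [122.81  25.04  -9.62]
 [122.72 -26.45 -24.68]
 [122.81  25.01 -24.62]
 [122.72 -23.18 -17.05]
 [122.8   22.27 -17.  ]]
[[0.5193 0.3495]
 [0.571  0.3517]
 [0.5189 0.3645]
 [0.5703 0.3667]
 [0.5225 0.357 ]
 [0.5679 0.359 ]]
tub bottom edge [[ 16.51 -27.05 -31.65]
 [ 16.61  27.09 -31.58]]
tub rim [[-44.49 -26.97 -31.74]
 [-44.39  26.52 -31.65]]
ctr [0.5411 0.4193 0.146 ] len 0.0615 wid 0.0521 yaw long 93.19 yaw short 3.14
```

```bash
python3 -m crank '[[0.01,-0.0006,-0.001,0,0,0],[0.015,0,0,0,0,0],[0,0,0,0,0,0],[0,0,0,0,0,0]]' 0; python3 st.py
```

```text
time: 26.58
ee_pos: [0.5455, 0.3427, 0.1745]
eef_rot: [87.9, 89.9, 0.5]
wrist_force: [0.1, 0.4, -3.3]
grip_width: 0.0533
26.575 pos [0.5455 0.3427 0.1745] tooly yaw 2.58 toolx [ 0.0015  0.     -1.    ] F [ 0.1041  0.3969 -3.3393] w 0.053311626309888435 q [ 32.159   30.4615  16.1902  75.6567  -0.0445 119.5768]
```

```bash
python3 -m crank '[[0.012,0,0.0006,0,0,0],[0.015,0,0,0,0,0],[0.015,0,0,0,0,0],[0.015,0,0,0,0,0],[0.01,0,0,0,0,0],[0,0,0,0,0,0],[0,0,0,0,0,0]]' 0; python3 st.py; python3 snap.py w15 wrist; python3 snap.py s15 side;python3 - <<'E'
import cv2
a=cv2.imread('pics/s15.png');cv2.imwrite('pics/s15c.png',cv2.resize(a[210:390,190:330],None,fx=4,fy=3.3,interpolation=cv2.INTER_CUBIC))
E
```

```text
time: 27.45
ee_pos: [0.546, 0.3423, 0.108]
eef_rot: [100.2, 89.9, 12.8]
wrist_force: [0.3, -0.5, -3.2]
grip_width: 0.0534
27.45 pos [0.546  0.3423 0.108 ] tooly yaw 2.58 toolx [ 0.0023  0.0005 -1.    ] F [ 0.2711 -0.5338 -3.2307] w 0.05337782731558823 q [ 32.1055  31.7685   8.6466  66.7491  -0.0453 119.5259]
27.45 [0.54598805 0.34227632 0.10802957] [100.17492496  89.86331195  12.75443494] 0.05337782731558823 [ 0.27108108 -0.53383484 -3.23066622]
27.5 [0.54608229 0.34233442 0.10815416] [101.79567047  89.84707027  14.375524  ] 0.05362004515793606 [ 0.49076414 -0.16251554 -3.64037126]
```

View pics/w15.png

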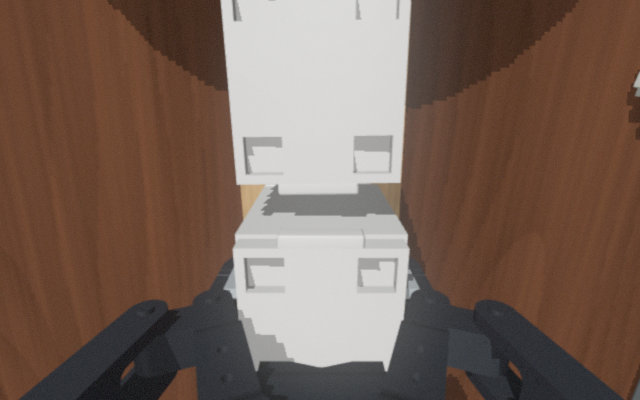

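View pics/s15c.png

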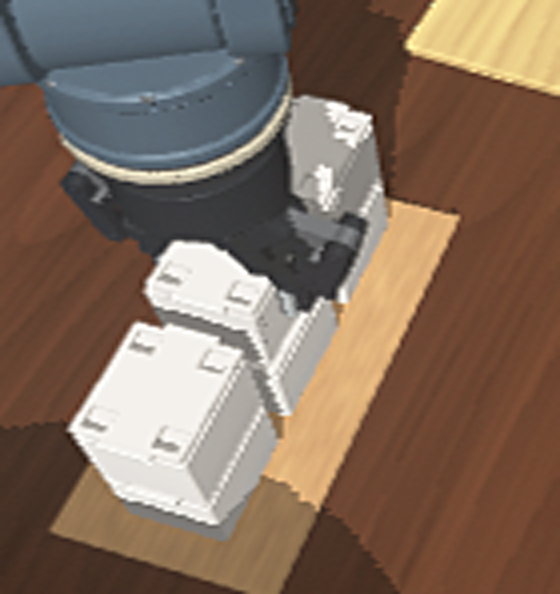

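```bash
python3 -m crank '[[0.005,-0.0004,0,0,0,0],[0.003,0,0,0,0,0],[0,0,0,0,0,0]]' 0; python3 st.py; python3 -m crank '[[0.0015,0,0,0,0,0],[0.001,0,0,0,0,0],[0,0,0,0,0,0]]' 0
```

```text
time: 27.92
ee_pos: [0.5451, 0.342, 0.0992]
eef_rot: [79.7, 89.9, -7.7]
wrist_force: [0.6, 0.4, -3.1]
grip_width: 0.0533
27.925 pos [0.5451 0.342  0.0992] tooly yaw 2.58 toolx [ 0.0012 -0.0002 -1.    ] F [ 0.5862  0.434  -3.0642] w 0.05328159426139036 q [ 32.1252  32.0032   7.7247  65.6683  -0.0443 119.5436]
time: 28.3
ee_pos: [0.5453, 0.3421, 0.097]
eef_rot: [91.0, 89.9, 3.6]
wrist_force: [0.5, -0.1, -2.7]
grip_width: 0.0533
```

```bash
python3 -m crank '[[0.001,0,0,0,0,0],[0,0,0,0,0,0]]' 0;python3 -m crank '[[0.001,0,0,0,0,0],[0,0,0,0,0,0]]' 0;python3 st.py
```

```text
time: 28.55
ee_pos: [0.5453, 0.3421, 0.0959]
eef_rot: [89.1, 89.9, 1.6]
wrist_force: [0.9, 0.2, -3.0]
grip_width: 0.0535
time: 28.8
ee_pos: [0.5453, 0.3421, 0.0949]
eef_rot: [89.3, 89.9, 1.8]
wrist_force: [1.3, -0.3, -2.1]
grip_width: 0.0533
28.8 pos [0.5453 0.3421 0.0949] tooly yaw 2.58 toolx [ 0.0016  0.0001 -1.    ] F [ 1.275  -0.3464 -2.1398] w 0.05326343998518708 q [ 32.1242  32.1368   7.3154  65.1001  -0.0458 119.5466]
```

```bash
python3 -m crank '[[0.0006,0,0,0,0,0],[0,0,0,0,0,0]]' 0;python3 st.py
```

```text
time: 29.05
ee_pos: [0.5454, 0.3421, 0.0946]
eef_rot: [94.8, 89.9, 7.4]
wrist_force: [-0.6, 0.2, -0.6]
grip_width: 0.0531
29.05 pos [0.5454 0.3421 0.0946] tooly yaw 2.58 toolx [ 0.0018  0.0002 -1.    ] F [-0.6073  0.1613 -0.6236] w 0.05314246823876749 q [ 32.1245  32.1431   7.2703  65.0317  -0.0441 119.5428]
```

```bash
python3 -m crank '[[0.0005,0,0,0,0,0],[0,0,0,0,0,0]]' 0;python3 st.py; python3 -m crank '[[0,0,0,0,0,0],[0,0,0,0,0,0],[0,0,0,0,0,0],[0,0,0,0,0,0]]' 100; python3 snap.py s16 side; python3 snap.py w16 wrist
python3 - <<'E'
import cv2
a=cv2.imread('pics/s16.png');cv2.imwrite('pics/s16c.png',cv2.resize(a[210:390,190:330],None,fx=4,fy=3.3,interpolation=cv2.INTER_CUBIC))
E
```

```text
time: 29.3
ee_pos: [0.5455, 0.3422, 0.0943]
eef_rot: [100.5, 89.9, 13.0]
wrist_force: [-0.0, -0.3, 4.3]
grip_width: 0.0533
29.3 pos [0.5455 0.3422 0.0943] tooly yaw 2.58 toolx [ 0.0022  0.0005 -1.    ] F [-0.0008 -0.2849  4.3289] w 0.053314435207876945 q [ 32.1252  32.1455   7.2366  64.9705  -0.0417 119.543 ]
time: 29.8
ee_pos: [0.5454, 0.3421, 0.0939]
eef_rot: [89.9, 89.9, 2.5]
wrist_force: [-0.0, 0.4, 0.3]
grip_width: 0.0854
29.8 [0.54535181 0.34207801 0.09389398] [89.8904086  89.90408344  2.468269  ] 0.0854146230867614 [-0.03388866  0.35105029  0.31665954]
29.85 [0.54533663 0.34208696 0.09388117] [89.87861938 89.90541246  2.45803897] 0.08541167774369762 [-0.42680651 -0.48475397 -0.889315  ]
```

View pics/s16c.png

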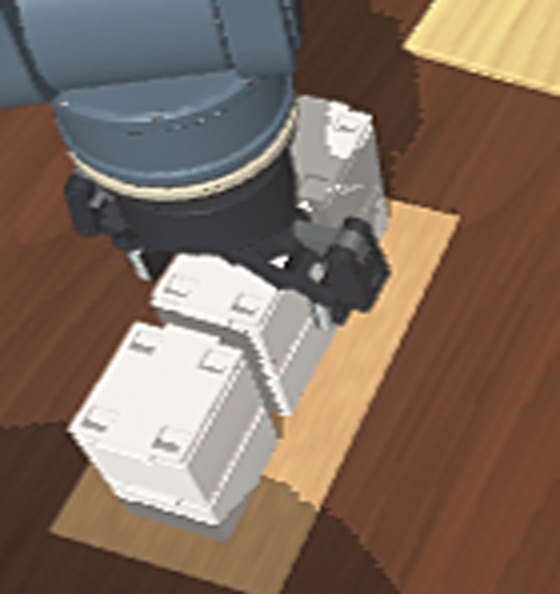

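View pics/w16.png

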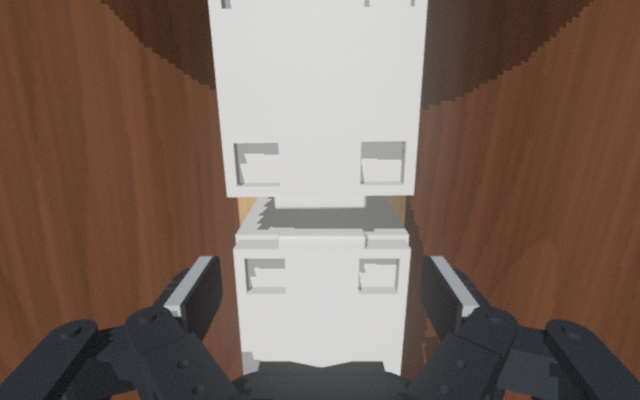

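Released, and it stands in the gap. Retreating straight up, then looking from above.

```bash
python3 -m crank '[[-0.01,0,0,0,0,0],[-0.02,0,0,0,0,0],[-0.03,0,0,0,0,0],[-0.04,0,0,0,0,0],[-0.04,0,0,0,0,0],[-0.02,0,0.03,0,0,0],[0,0,0.03,0,0,0],[0,0,0.015,0,0,0],[0,0,0,0,0,0],[0,0,0,0,0,0]]' 100; python3 st.py; python3 snap.py w17 wrist; python3 snap.py s17 side; python3 snap.py t17 top
python3 - <<'E'
import cv2
a=cv2.imread('pics/s17.png');cv2.imwrite('pics/s17c.png',cv2.resize(a[220:390,190:330],None,fx=4,fy=3.5,interpolation=cv2.INTER_CUBIC))
a=cv2.imread('pics/w17.png');cv2.imwrite('pics/w17c.png',cv2.resize(a[0:200,250:410],None,fx=3.7,fy=3,interpolation=cv2.INTER_CUBIC))
E
```

```text
time: 31.15
ee_pos: [0.5483, 0.2679, 0.2537]
eef_rot: [97.5, 89.9, 10.1]
wrist_force: [-0.7, 0.7, -0.8]
grip_width: 0.0851
31.15 pos [0.5483 0.2679 0.2537] tooly yaw 2.6 toolx [ 0.0013  0.0002 -1.    ] F [-0.7414  0.718  -0.7799] w 0.08514464419733765 q [ 26.0489  25.8756  20.3666  84.4202  -0.0203 113.4462]
31.15 [0.54828461 0.26787123 0.25374057] [97.48775486 89.92628286 10.09036927] 0.08514464419733765 [-0.74139371  0.71804123 -0.77990933]
31.2 [0.54828479 0.26796171 0.25366437] [94.65188602 89.92711646  7.26976   ] 0.08521956903629152 [ 0.28147006 -0.95245095  0.49376068]
31.25 [0.54825932 0.26799018 0.25364441] [91.90911061 89.92872466  4.53764728] 0.08504126833070752 [0.06226233 0.53031825 0.24506658]
```

View pics/s17c.png

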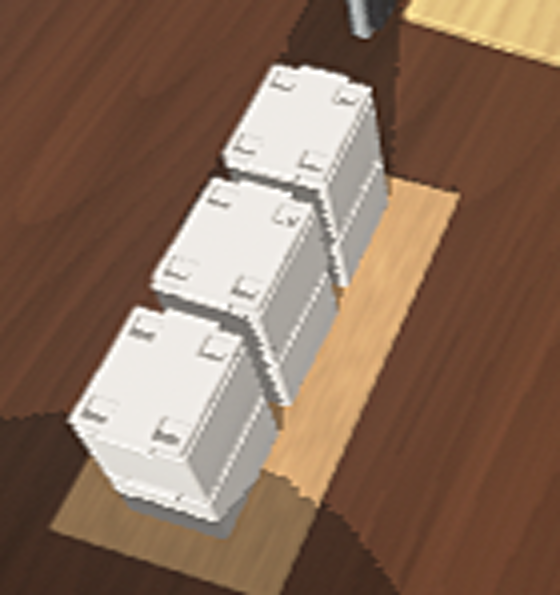

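View pics/w17.png

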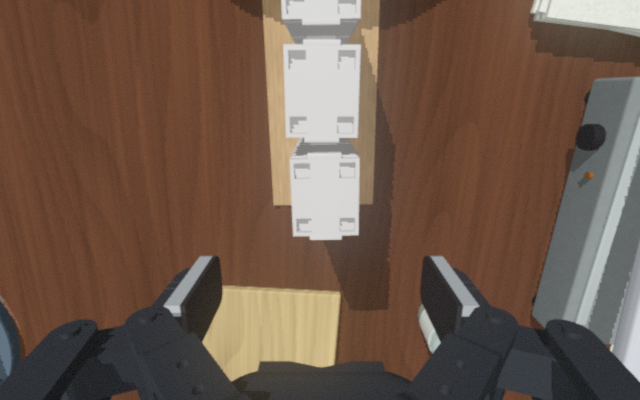

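View pics/t17.png

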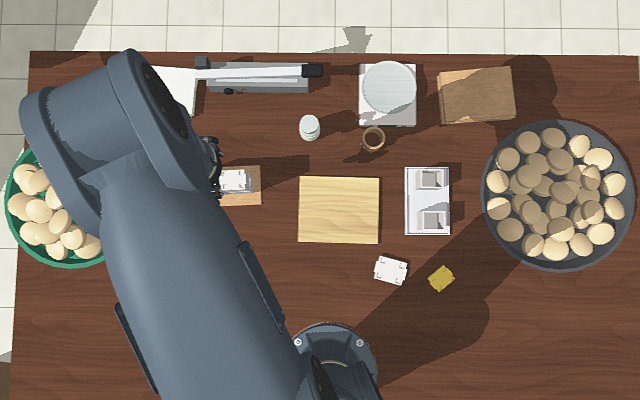

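Run:
```python
import cv2
a=cv2.imread('pics/w17.png');cv2.imwrite('pics/w17a.png',cv2.resize(a[35:245,275:370],None,fx=5,fy=2.85,interpolation=cv2.INTER_CUBIC)); cv2.imwrite('pics/w17b.png',cv2.resize(a[35:145,275:370],None,fx=5.4,fy=5.4,interpolation=cv2.INTER_CUBIC))
```

```text
(no output)
```

View pics/w17b.png

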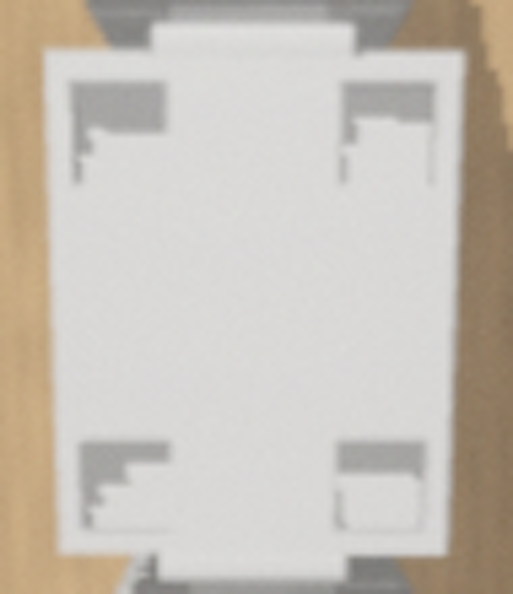

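Run:
```python
from h import *
import pickle
o,a=pickle.load(open('w17.pkl','rb'))
A=[(275+u/5.4-.41,35+v/5.4-.41) for u,v in [(43,48),(466,50),(447,556),(58,553)]]
for z in (.146,.150): fit(ray('wrist',[A[3],A[0],A[1],A[2]],z,o),0,0)
```

```text
ctr [0.5453 0.3415 0.146 ] len 0.0626 wid 0.0526 yaw long 92.35 yaw short 2.22
ctr [0.5453 0.3415 0.15  ] len 0.0616 wid 0.0517 yaw long 92.35 yaw short 2.22
```

```bash
python3 -c "
from workcell import env
print(env.sign_off())"
```

```text
the job is handed in; nothing more can be done
None
```

The job is handed in, at about 31 s of the 67 s. The filled tub has its lid on and stands in the gap on the single lidded tub.

**What I did:**
- I took the filled tub (the middle one in the tray) by its ends and stood it on the board.
- I fitted the smaller white lid by its tabs and let go. Then I gripped the lidded tub by its long sides, lowered it into the gap and released it.

**Last checks:**
- **Lid:** it met the tub at the expected height. Close-up pictures showed it parallel to the rim, with no visible gap.
- **Stacking:** the tub touched down within 0.5 mm of the expected height, at under 5 N. Caught on the lid top instead of the recesses, it would have stopped 4 mm higher.
- **Position:** the stacked lid measured (0.545, 0.3415) against the base tub's (0.546, 0.3414), with about 0.3° of turn between them. That is within the 2 mm of play.
- **Surroundings:** the stacked lid looks level with the double stacks on either side. By eye, the other tubs, jar and tape look unmoved in the last top view; the arm hid one of the double stacks there.

**What went wrong or disagreed:**
- **Tilt while carrying:** the last joint reached the end of its range on the way to the board, tilting the held tub by about 1°. I levelled it before setting it down, slightly turned and about 7 mm short of the spot I had planned.
- **Height by camera:** the pictures alone could not tell the seated height from 4 mm higher, so that check rests on the touchdown height and the side view.

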